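# Find the high spot of a trolley wheel with a dial gauge

### The arm

A 6-joint arm with a two-finger parallel gripper is mounted at the origin on the work surface. World frame = base frame: x ahead of the robot, y to its left, z up, the work surface at z = 0. Lengths are in mm, angles in rad, forces in N, time in s.
With the tool pointing down it reaches from about 300 to 775 mm from the base axis. Payload 14.6 kg.
Tool frame: the origin (TCP) lies midway between the tips of the shut fingers; the grasp point (between the pads) lies 19 mm behind it (pinch_z is the distance from the TCP to the grasp point, in mm); z points along the fingers, y is the direction in which the jaws open and shut (so a half turn about z gives the same grasp; the last joint's range is limited). The gripper opens to 94 mm and grips with 3 to 60 N. Pads are 16 mm wide; open, the fingers measure 119 mm over their backs; the gripper's body (75 mm by 177 mm) begins 78 mm behind the grasp point.
Start: joints at [-1.227, 0.3, 1.521, -0, 1.321, -0.067], TCP at [219.631, -504.234, 205.446] pointing down, gripper open.
Joint ranges: [-3.03, 3.03], [-0.79, 2.21], [0.23, 2.52], [-1.04, 4.18], [0, 3.07], [-2.55, 2.55]. Speed limits (rad/s): [2.22, 2.22, 2.57, 3.14, 3.14, 3.14].

### API

Orientations are given as [roll, pitch, yaw] about the fixed x, y, z axes, in that order (R = Rz(yaw) Ry(pitch) Rx(roll)).
In Python, from cell import read_state, camera, sign_off, pinch_z gives the robot as it stands. The module is installed in compiled form; this text tells all that it offers.
- The arm moves only by the tool servo_tool, never from a script. Its argument "series" is a list of rows, each a list of 6 numbers: the shift along the tool's x, y, z in cm, then the turn, a rotation vector about the tool's x, y, z in rad. In form: [[tx, ty, tz, rx, ry, rz], ...]. A call has exactly 10 rows; each row is the pose to reach, as a shift and turn from the pose commanded when the call began, along the tool's axes at that moment; what a row does not reach only later rows make up. A row lasts 1/12 s, in which the tool goes at most 41.7 mm and 7.16 degrees, less where a joint would pass 70% of its speed; a pose out of reach is approached as far as the arm can. A call with a gripper value outside its range is refused whole. "gripper" is the finger opening in cm, from 0 to 9.4, set as the call begins (left out, the last holds). The fingers move at their own pace and stop on an object; "grip_force" is the grip in N (left out, the last holds). Time passes only in rows, so rows that repeat a pose let the fingers close, or fill a call up. It gives the time, the measured TCP pose, the force and the opening at its end, in the units of the state.
- read_state(): the state, without advancing time (a new reading comes with each control period).
- camera(name): name is "side" or "top"; returns a dict with "pixels" (420x560x3 uint8, red, green, blue), "fx", "fy", "cx", "cy" (pixels), "k1" (the pictures are not rectified: a ray, as slopes to the right and down, at radius r is drawn at 1 + k1 r^2 times it, then the intrinsics apply), "pose" (4x4, takes a point from camera to world coordinates). Camera axes: x right, y down, z forward; pixel columns grow to the right and rows downward; lengths in mm; the calibration is good to about 2 mm. A picture is of the moment at which its call begins. There is no depth.
- sign_off(): hands the job in, once; it reports no verdict.
The state is a dict: "clock": time; "joints": joint angles; "qd": joint speeds; "effort": joint torques, N m; "eef_pos": TCP position; "eef_rot": TCP orientation; "wrist_force": force on the tool from outside, world axes, zero at the start; "moment": the same for the moment, N m; "finger_gap": finger opening in mm.
Only numpy, scipy, OpenCV 4.12 (cv2) and the standard library are available. Lean on these libraries where they do the work, as an engineer would, in place of code of your own. Each camera call takes 0.05 s, during which the arm holds its last target.

### The job

The newspaper trolley's wheel is on the checking stand next to the dial gauge. Slide the gauge up until its plunger presses the tyre lightly (about 2 mm on the dial), let it stand there, then turn the wheel by its crank to find the highest spot of the whole tyre (there is a lesser one too) and leave the wheel with that highest spot against the pressed plunger. Never run the plunger near its stop, and do not disturb the other things lying about.

Things in the scene. Friction and masses are not known exactly. Their poses are not given: they have to be found in the camera images.
- stand: Wheel-checking stand, fixed to the counter: grey base plate 170 x 440 x 12 mm, origin under its centre, z up. The wheel turns on an upright axle at y = -110 mm, the gauge slides along a rail on the +y half, straight towards the axle (along the stand's -y).
- axle (a point): On the wheel's upright axis, 50 mm above the counter. The trolley wheel lies flat on it: black rubber tyre about 160 mm across (34 to 68 mm above the counter), worn uneven: one highest spot and a lesser raised spot elsewhere, each some 50 deg wide and a few mm high, directions unknown. It turns either way without end, with friction (0.15 N m), and stays where it is left.
- plate_top (a point): On the wheel's axis, on the top face (74 mm above the counter) of a round steel cover plate 174 mm across, 4 mm thick, clamped on the wheel. It turns with the wheel and hides the tread from above; the nut in its middle reaches 80 mm.
- crank_grip (a point): Centre of the crank handle: an upright black round handle, 16 mm across, 50 mm tall (77 to 127 mm above the counter; this point is at 106 mm), on the cover plate 55 mm from the wheel's axis. It spins freely on its pin, so it can be held from above with the hand's direction kept, and carried in a circle about the axis to turn the wheel (3 N).
- slide_grip (a point): Grip point on the gauge carriage: an upright flat steel tab 14 mm (x) by 26 mm (y), its top 100 mm above the counter, this point at 80 mm, behind the dial. The carriage slides along its own -y towards the wheel, against friction of about 7 N, and stays where it is left. Axes parallel to the stand's.
- tip (a point): Centre of the plunger's ball tip (radius 5 mm), 50 mm above the counter. The tip points along the stand's -y at the wheel's axis; it starts clear of the tyre. The sprung plunger moves back along +y by up to 9 mm and is soft: about 0.9 N when just pressed, plus 0.45 N per mm. Free, it lies 141 mm ahead of slide_grip.
- needle (a joint): Needle of the dial gauge (white face 66 mm across, facing up 71 mm above the counter, in a round body 72 mm across; the tab stands 76 mm behind its centre). 0: plunger free, needle pointing at the thick mark, towards the tab. It turns clockwise seen from above by 0.4 rad (one tick) for each mm the plunger is pressed, to 3.6 rad (9 mm) at the stop.
- magazines: a strapped bundle of magazines 130 x 180 x 50 mm; bystander, origin under its centre
- mug: white mug 80 mm wide, 95 mm high; bystander, origin under its centre
- tape: cardboard ring (tape core) 90 mm across, 24 mm high; bystander, origin under its centre
- spanner: steel spanner 170 mm long lying on the counter; bystander
- washer: steel washer 32 mm across, 4 mm thick, lying on the stand's base; bystander
- spacer: brass bush 18 mm across, 20 mm high, standing on the stand's base; bystander
- toybox: plain cardboard box 75 x 110 x 60 mm; bystander, origin under its centre

How it is judged:
By the outcome, as a careful person would: the job done as asked, in the order asked, and still so for the second after the job is handed in, with the robot touching nothing.
It also fails if it takes over 70 s, if anything falls off the work surface, if the arm or the gripper's body presses on something with over 40 N, if the wrist force passes 120 N, or if a joint passes its speed limit or range.

## Working session

There is one attempt and no reset: what is moved stays moved. The work goes in short steps, Python scripts to look and compute and a tool call to move; the robot and the scene stay as the last step left them, time stands still between calls to the robot, and variables do not carry over. Pictures are saved under pics/ and viewed, and the job is handed in when it is done.

Besides the shell and the picture viewer there is one more tool, called after "Request:" as name([rows], argument=value, ...), one row to a line, values as JSON. servo_tool: Moves the arm, as the interface text tells. Its arguments: {"type":"object","properties":{"series":{"type":"array"},"gripper":{"type":"number"},"grip_force":{"type":"number"}},"required":["series"]}

```bash
mkdir -p pics; python3 - <<'E'
from cell import *
import cv2
print(read_state(), pinch_z)
for n in("side","top"):
    c=camera(n); cv2.imwrite(f"pics/{n}0.png",c["pixels"][:,:,::-1])
    print({k:v for k,v in c.items() if k!="pixels"})
E
```

```text
{'clock': 0.0, 'joints': array([-1.22659473e+00,  3.00472869e-01,  1.52158075e+00, -2.65565746e-05,
        1.32070335e+00, -6.66206939e-02]), 'qd': array([-0.00132878,  0.00154851, -0.00043958,  0.00145508,  0.00010298,
       -0.00023992]), 'effort': array([ 2.42406713e-03, -5.31804657e+01, -3.52726829e+01,  7.08469399e-02,
        2.44584493e-02, -1.20917139e-04]), 'eef_pos': array([ 219.54088069, -503.99503647,  204.88550067]), 'eef_rot': array([-3.14042921e+00, -5.18446787e-05,  4.10828847e-01]), 'wrist_force': array([ 0.0158851 , -0.34119929, -0.14666055]), 'moment': array([-0.01397393, -0.0179834 ,  0.09352035]), 'finger_gap': 94.26035336868689} 18.8
{'fx': 478.1727212542996, 'fy': 478.1727212542996, 'cx': 283.80661097960694, 'cy': 206.12265711581577, 'k1': 0.027105531465910347, 'pose': array([[-8.71026589e-01, -2.84047888e-01,  4.00786076e-01,
         1.70543171e+01],
       [-4.90710887e-01,  4.65407083e-01, -7.36613244e-01,
         9.71142260e+02],
       [ 2.27047574e-02, -8.38279813e-01, -5.44767335e-01,
         8.06242760e+02],
       [ 0.00000000e+00,  0.00000000e+00,  0.00000000e+00,
         1.00000000e+00]])}
{'fx': 451.2056261210266, 'fy': 451.2056261210266, 'cx': 287.1823941997015, 'cy': 213.8594753339665, 'k1': -0.11203552131436888, 'pose': array([[-4.18028099e-03, -9.98881115e-01,  4.71067144e-02,
         4.91457071e+02],
       [-9.99991052e-01,  4.20622679e-03,  4.51674913e-04,
         2.98938202e+01],
       [-6.49311065e-04, -4.71044047e-02, -9.98889760e-01,
         1.25526763e+03],
       [ 0.00000000e+00,  0.00000000e+00,  0.00000000e+00,
         1.00000000e+00]])}
```

View pics/top0.png

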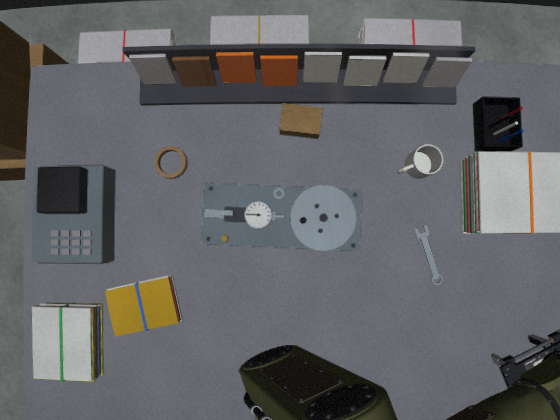

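View pics/side0.png

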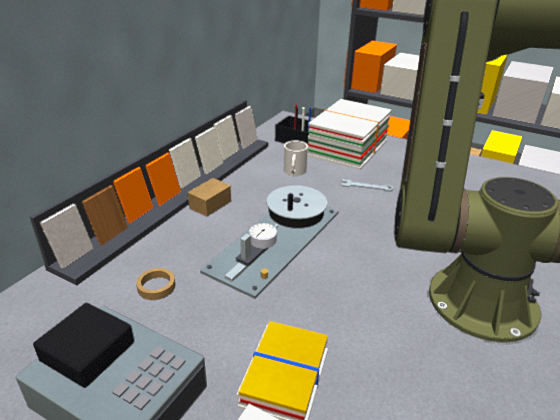

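```bash
cat > h.py <<'E'
import numpy as np, cv2
from cell import *
def ray(c,u,v):
    x=(u-c["cx"])/c["fx"]; y=(v-c["cy"])/c["fy"]
    K=np.eye(3); p=cv2.undistortPoints(np.array([[[x,y]]],float),K,np.array([c["k1"],0,0,0,0.]))[0,0]
    d=c["pose"][:3,:3]@np.array([p[0],p[1],1.]); return c["pose"][:3,3],d
def onz(c,u,v,z):
    o,d=ray(c,u,v); return o+d*(z-o[2])/d[2]
def proj(c,P):
    q=c["pose"][:3,:3].T@(np.asarray(P,float)-c["pose"][:3,3]); p=q[:2]/q[2]; p=p*(1+c["k1"]*(p@p))
    return np.array([c["fx"]*p[0]+c["cx"],c["fy"]*p[1]+c["cy"]])
def crop(c,x0,y0,x1,y1,s,name):
    cv2.imwrite("pics/"+name,cv2.resize(c["pixels"][y0:y1,x0:x1,::-1],None,fx=s,fy=s,interpolation=cv2.INTER_CUBIC))
E
python3 - <<'E'
from h import *
c=camera("top"); crop(c,195,170,370,260,4.5,"topz.png")
s=camera("side"); crop(s,195,170,350,300,4.5,"sidez.png")
print(onz(c,323,217,74),onz(c,303,220,127),onz(c,258,215,71))
E
```

```text
[538.52619635 -63.44361443  74.        ] [529.11747845  -9.1082002  127.        ] [544.62773462 107.15072176  71.        ]
```

View pics/topz.png

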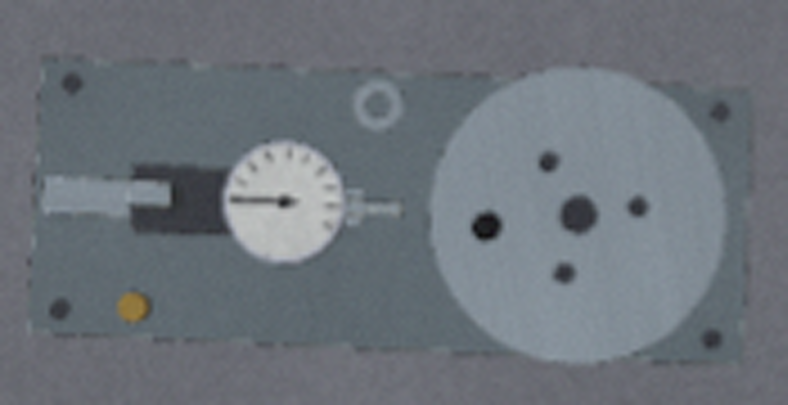

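View pics/sidez.png

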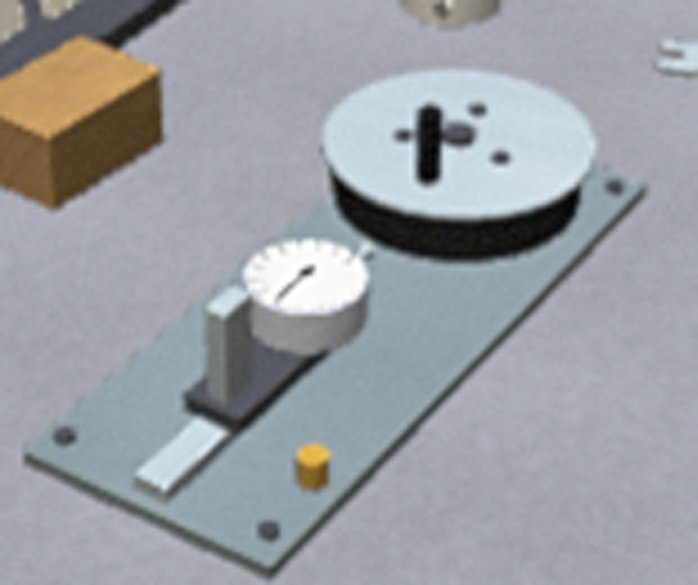

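```bash
python3 - <<'E'
from h import *
c=camera("top"); im=c["pixels"].astype(int); hsv=cv2.cvtColor(c["pixels"],cv2.COLOR_RGB2HSV)
for p in [(310,200),(330,240),(280,240),(250,215),(212,213),(228,213),(240,215),(310,182),(283,216)]: print(p,im[p[1],p[0]])
E
```

```text
(310, 200) [129 140 149]
(330, 240) [132 143 151]
(280, 240) [ 93 105 111]
(250, 215) [152 154 155]
(212, 213) [131 140 149]
(228, 213) [131 142 153]
(240, 215) [58 62 69]
(310, 182) [105 107 114]
(283, 216) [132 139 144]
```

```bash
python3 - <<'E'
from h import *
c=camera("top"); g=c["pixels"].max(2)
def big(m,roi):
    x0,y0,x1,y1=roi; z=np.zeros_like(m); z[y0:y1,x0:x1]=m[y0:y1,x0:x1]
    cs,_=cv2.findContours(z,cv2.RETR_EXTERNAL,cv2.CHAIN_APPROX_NONE); return max(cs,key=cv2.contourArea)
m=((g>131)*255).astype(np.uint8)
P=big(m,(288,180,365,255)); e=cv2.fitEllipse(P); print("plate",e); A=onz(c,*e[0],74); print(A)
# world circle
W=np.array([onz(c,*p[0],74)[:2] for p in P]); print("r",np.linalg.norm(W-A[:2],axis=1).mean())
mn=c["pixels"].min(2); D=big(((mn>135)*255).astype(np.uint8),(243,195,273,235)); h=cv2.convexHull(D); e=cv2.fitEllipse(h);B=onz(c,*e[0],71);print("dial",e,B)
dirn=(B-A)[:2]; L=np.linalg.norm(dirn); u=dirn/L; print("dist",L,"stand yaw",np.arctan2(-u[0],u[1]))
T=B[:2]+76*u; print("tab",T,"tab top px",proj(c,[*T,100]), "tip",B[:2]-u*(141-76),"tip gap to r80", L-65-80-5)
k=((c["pixels"].max(2)<45)*255).astype(np.uint8); K=big(k,(296,212,310,228)); print("crank",cv2.minEnclosingCircle(K)); 
(cx,cy),_=cv2.minEnclosingCircle(K); C=onz(c,cx,cy,125); print(C,np.linalg.norm((C-A)[:2]))
s=camera("side")
for n,p in dict(axle=[*A[:2],80],crank=[*C[:2],127],tab=[*T,100],dial=B).items(): print(n,proj(s,p),proj(c,p))
# base corners for yaw
E
```

```text
plate ((322.87249755859375, 217.40975952148438), (64.53186798095703, 65.02086639404297), 5.735020637512207)
[537.45255765 -63.10051591  74.        ]
r 85.03724043055888
dial ((257.6966247558594, 214.37916564941406), (26.28511619567871, 26.40602684020996), 82.97175598144531) [546.26475383 107.94712709  71.        ]
dist 171.27449014908842 stand yaw -0.051473448927137455
tab [550.1750087  183.84646771] tab top px [227.45021341 212.46336352] tip [542.9204569   43.03321734] tip gap to r80 21.27449014908842
crank ((302.5, 220.0), 2.5000998973846436)
[529.18963591  -7.92379121 125.        ] 55.79199606081932
axle [297.01911191 198.99303253] [323.0526378  217.31947566]
crank [290.78965613 194.41601877] [302.52658695 219.97321379]
tab [245.62499536 236.23524398] [227.45021341 212.46336352]
dial [263.09476761 230.74557609] [257.69662476 214.37916565]
```

Request:
servo_tool([
  [2.9,-2.5,0,0,0,-0.11],
  [5.8,-5.0,0,0,0,-0.22],
  [8.7,-7.5,0,0,0,-0.333],
  [11.6,-10.0,0,0,0,-0.444],
  [14.5,-12.5,0,0,0,-0.556],
  [17.3,-15.0,0,0,0,-0.667],
  [20.2,-17.5,0,0,0,-0.778],
  [23.1,-20.0,0,0,0,-0.89],
  [26.0,-22.5,0,0,0,-1.0],
  [28.9,-25.0,0,0,0,-1.112],
], gripper=5.5)

```text
clock: 1.18
eef_pos: [385.1, -157.9, 205.7]
eef_rot: [3.141, 0.0, 1.528]
wrist_force: [1.0, 0.3, -0.5]
finger_gap: 54.9
```

Request:
servo_tool([
  [3.5,1.5,0,0,0,0],
  [7.0,3.0,0,0,0,0],
  [10.5,4.5,0,0,0,0],
  [14.0,6.0,0,0,0,0],
  [17.6,7.4,0,0,0,0],
  [21.1,8.9,0.5,0,0,0],
  [24.6,10.4,1.5,0,0,0],
  [28.1,11.9,2.5,0,0,0],
  [31.6,13.4,3.5,0,0,0],
  [35.1,14.9,4.5,0,0,0],
])

```text
clock: 2.02
eef_pos: [550.9, 185.8, 159.9]
eef_rot: [3.141, 0.0, 1.523]
wrist_force: [0.3, -0.8, 0.5]
finger_gap: 55.2
```

Request:
servo_tool([
  [-0.1,-0.1,1.5,0,0,0],
  [-0.1,-0.1,3,0,0,0],
  [-0.1,-0.1,4.5,0,0,0],
  [-0.1,-0.1,6,0,0,0],
  [-0.1,-0.1,7.5,0,0,0],
  [-0.1,-0.1,8.8,0,0,0],
  [-0.1,-0.1,9.5,0,0,0],
  [-0.1,-0.1,9.9,0,0,0],
  [-0.1,-0.1,9.9,0,0,0],
  [-0.1,-0.1,9.9,0,0,0],
])

```text
clock: 2.85
eef_pos: [549.6, 182.9, 62.0]
eef_rot: [3.141, -0.0, 1.523]
wrist_force: [-0.8, 1.3, 0.7]
finger_gap: 54.9
```

```bash
python3 - <<'E'
from h import *
c=camera("top"); crop(c,195,170,370,260,4.5,"top2.png")
s=camera("side"); crop(s,195,170,350,300,4.5,"side2.png")
E
```

```text
(no output)
```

View pics/side2.png

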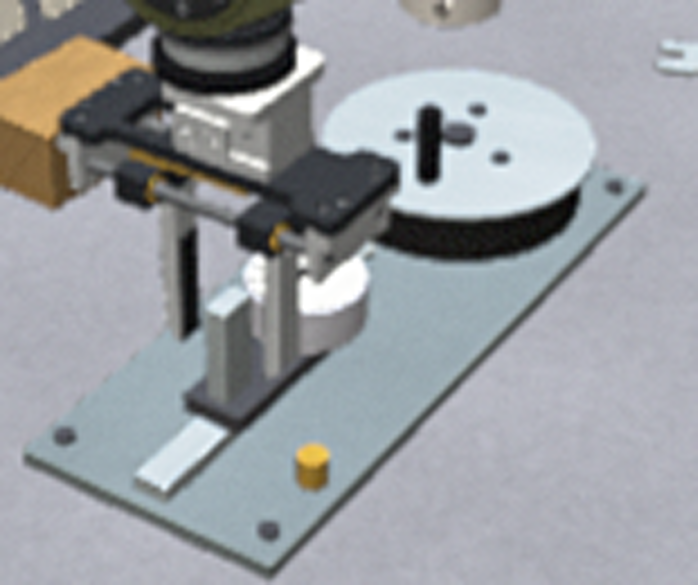

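View pics/top2.png

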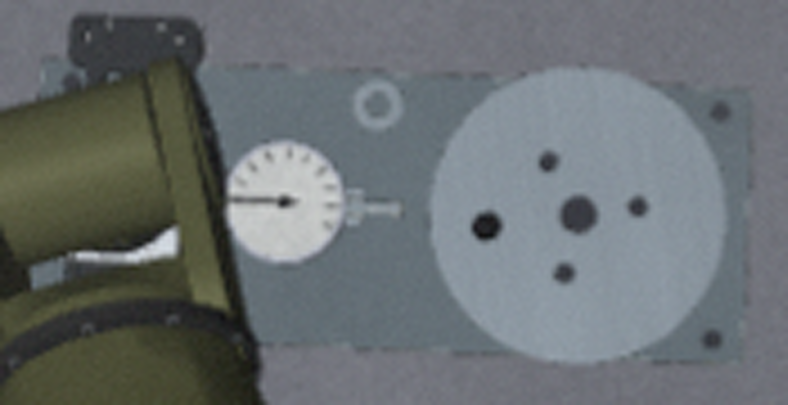

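Request:
servo_tool([
  [0,0,0,0,0,0],
  [0,0,0,0,0,0],
  [0,0,0,0,0,0],
  [0,0,0,0,0,0],
  [0,0,0,0,0,0],
  [0,0,0,0,0,0],
  [0,0,0,0,0,0],
  [0,0,0,0,0,0],
  [0,0,0,0,0,0],
  [0,0,0,0,0,0],
], gripper=0.9, grip_force=20)

```text
clock: 3.78
eef_pos: [549.9, 182.9, 61.5]
eef_rot: [3.141, -0.0, 1.523]
wrist_force: [5.2, 1.5, -3.1]
finger_gap: 14.0
```

Gripped (14.0 mm = tab). Push 17 mm towards the wheel.

Request:
servo_tool([
  [-0.2,0,0,0,0,0],
  [-0.4,0,0,0,0,0],
  [-0.6,0,0,0,0,0],
  [-0.8,0,0,0,0,0],
  [-1.0,0,0,0,0,0],
  [-1.2,0,0,0,0,0],
  [-1.4,0,0,0,0,0],
  [-1.6,0,0,0,0,0],
  [-1.7,0,0,0,0,0],
  [-1.7,0,0,0,0,0],
])

```text
clock: 4.62
eef_pos: [549.1, 166.4, 61.5]
eef_rot: [3.14, -0.001, 1.523]
wrist_force: [6.2, 4.0, -2.9]
finger_gap: 13.8
```

```bash
cat >> h.py <<'E'
def dial(c):
    """needle reading in mm from dark pixels on the dial face (top camera)"""
    mn=c["pixels"].min(2)
    return None
E
python3 - <<'E'
from h import *
c=camera("top"); crop(c,240,190,310,240,10,"top3.png")
s=camera("side"); crop(s,230,200,300,260,10,"side3.png")
print(read_state()["eef_pos"])
E
```

```text
[549.06480536 166.39054467  61.47212878]
```

View pics/top3.png

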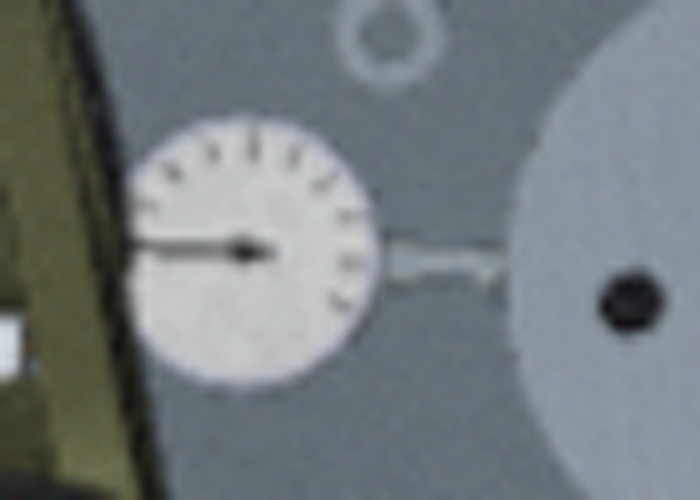

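View pics/side3.png

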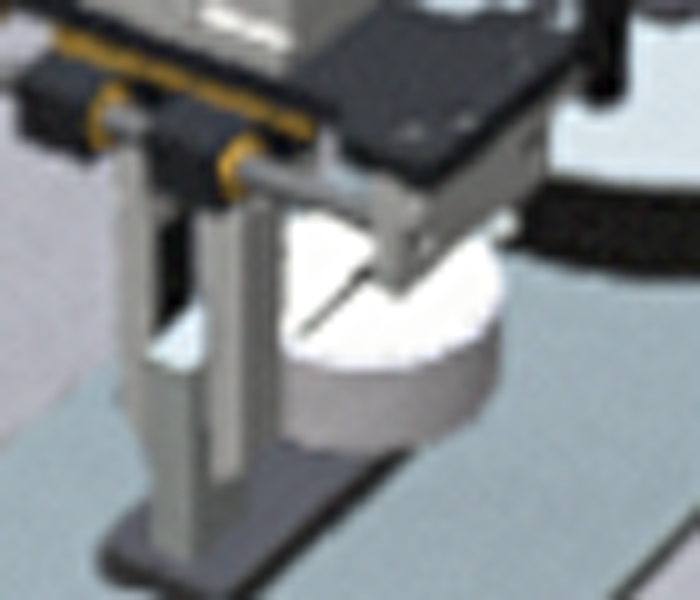

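Request:
servo_tool([
  [-0.1,0,0,0,0,0],
  [-0.2,0,0,0,0,0],
  [-0.3,0,0,0,0,0],
  [-0.4,0,0,0,0,0],
  [-0.4,0,0,0,0,0],
  [-0.4,0,0,0,0,0],
  [-0.4,0,0,0,0,0],
  [-0.4,0,0,0,0,0],
  [-0.4,0,0,0,0,0],
  [-0.4,0,0,0,0,0],
])

```text
clock: 5.55
eef_pos: [548.9, 162.5, 61.5]
eef_rot: [3.14, -0.001, 1.523]
wrist_force: [6.5, 6.0, -3.7]
finger_gap: 14.1
```

```bash
cat >> h.py <<'E'
YAW=-0.049
U=np.array([-np.sin(YAW),np.cos(YAW)]) # stand +y
A0=np.array([537.45,-63.1])
def dialc(c):
    mn=c["pixels"].min(2); z=np.zeros(mn.shape,np.uint8); z[195:235,243:285]=(mn[195:235,243:285]>135)*255
    cs,_=cv2.findContours(z,cv2.RETR_EXTERNAL,cv2.CHAIN_APPROX_NONE); h=cv2.convexHull(max(cs,key=cv2.contourArea))
    return onz(c,*cv2.fitEllipse(h)[0],71)[:2]
def needle(c,ctr):
    g=c["pixels"].mean(2).astype(np.float32); th=np.arange(-0.3,3.9,0.01); r=np.linspace(7,20,14); out=[]
    for t in th:
        # clockwise from above starting along +U
        d=np.array([np.cos(t)*U[0]+np.sin(t)*U[1], np.cos(t)*U[1]-np.sin(t)*U[0]])
        pts=np.array([proj(c,[*(ctr+d*k),71]) for k in r],np.float32)
        out.append(cv2.remap(g,pts[:,0].reshape(1,-1),pts[:,1].reshape(1,-1),cv2.INTER_LINEAR).mean())
    o=np.array(out); m=np.median(o); w=np.clip(m-o-0.4*(m-o.min()),0,None); i=o.argmin(); s=slice(max(0,i-35),i+36)
    return (th[s]*w[s]).sum()/w[s].sum()/0.4, m-o.min()
E
python3 - <<'E'
from h import *
c=camera("top"); crop(c,240,190,310,240,10,"top4.png")
b=dialc(c); print(b, needle(c,b), read_state()["eef_pos"], read_state()["wrist_force"], onz(c,264.4,215.2,71))
E
```

```text
[545.0310384   87.22117195] (np.float64(-0.008445713471267753), np.float32(65.36354)) [548.88010752 162.49532501  61.48443016] [ 5.55436783  5.84681556 -3.87080991] [544.03128782  90.31710871  71.        ]
```

View pics/top4.png

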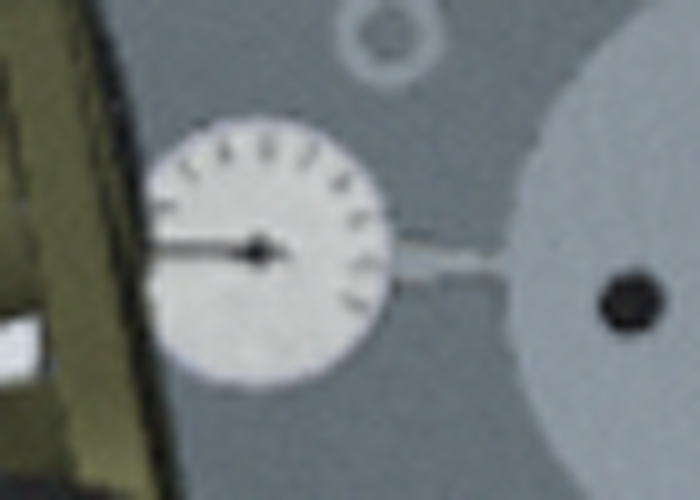

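Request:
servo_tool([
  [-0.1,0,0,0,0,0],
  [-0.2,0,0,0,0,0],
  [-0.2,0,0,0,0,0],
  [-0.2,0,0,0,0,0],
  [-0.2,0,0,0,0,0],
  [-0.2,0,0,0,0,0],
  [-0.2,0,0,0,0,0],
  [-0.2,0,0,0,0,0],
  [-0.2,0,0,0,0,0],
  [-0.2,0,0,0,0,0],
])

```text
clock: 6.43
eef_pos: [548.8, 160.6, 61.5]
eef_rot: [3.14, -0.001, 1.523]
wrist_force: [5.2, 4.9, -4.1]
finger_gap: 13.6
```

```bash
python3 - <<'E'
from h import *
c=camera("top"); crop(c,240,190,310,240,10,"top5.png")
b=dialc(c); print(b, needle(c,b), read_state()["eef_pos"], read_state()["wrist_force"])
E
```

```text
[545.31788551  85.50295728] (np.float64(0.2779934165382138), np.float32(82.58671)) [548.80191836 160.56654784  61.4867941 ] [ 6.59500983  5.69638712 -4.08549297]
```

View pics/top5.png

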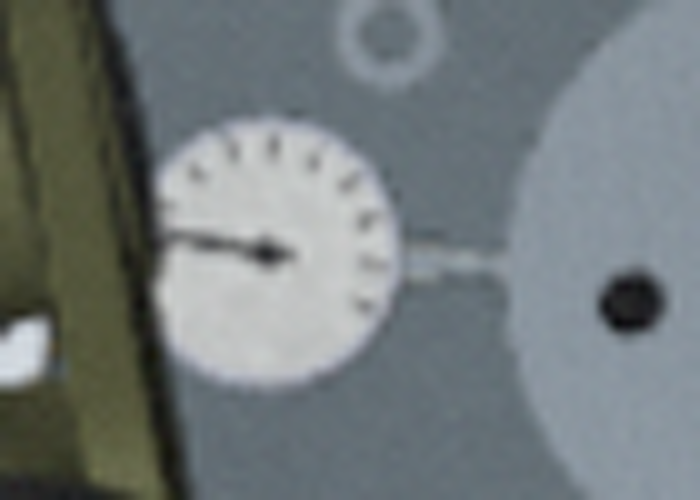

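Request:
servo_tool([
  [-0.05,0,0,0,0,0],
  [-0.1,0,0,0,0,0],
  [-0.15,0,0,0,0,0],
  [-0.17,0,0,0,0,0],
  [-0.17,0,0,0,0,0],
  [-0.17,0,0,0,0,0],
  [-0.17,0,0,0,0,0],
  [-0.17,0,0,0,0,0],
  [-0.17,0,0,0,0,0],
  [-0.17,0,0,0,0,0],
])

```text
clock: 7.32
eef_pos: [548.7, 159.1, 61.5]
eef_rot: [3.14, -0.002, 1.523]
wrist_force: [5.4, 7.6, -3.6]
finger_gap: 13.7
```

```bash
python3 - <<'E'
from h import *
c=camera("top"); crop(c,240,190,310,240,10,"top6.png")
b=dialc(c); print(b, needle(c,b), read_state()["eef_pos"], read_state()["wrist_force"])
E
```

```text
[544.56834377  82.52410214] (np.float64(1.524353297995942), np.float32(81.894844)) [548.75969957 159.13137416  61.50507272] [ 6.04937692  7.4526402  -4.35442159]
```

View pics/top6.png

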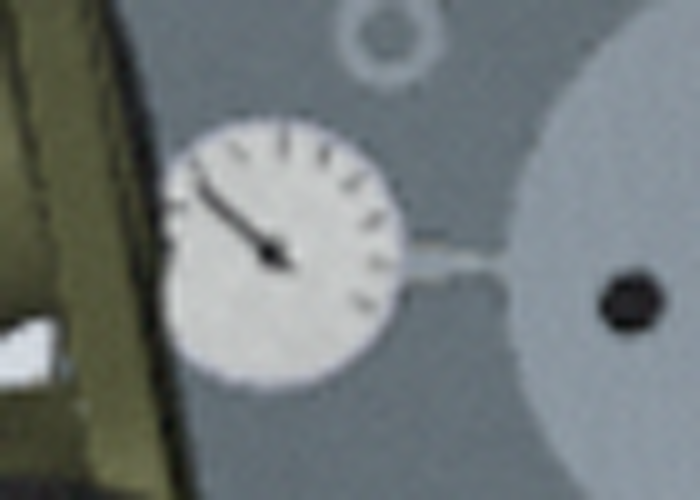

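Request:
servo_tool([
  [0,0,0,0,0,0],
  [0,0,0,0,0,0],
  [0,0,0,0,0,0],
  [0,0,0,0,0,0],
  [0,0,-1,0,0,0],
  [0,0,-3,0,0,0],
  [0,0,-5,0,0,0],
  [0,0,-7,0,0,0],
  [0,0,-9,0,0,0],
  [0,0,-11,0,0,0],
], gripper=5.0)

```text
clock: 8.2
eef_pos: [548.1, 158.1, 173.3]
eef_rot: [3.141, -0.0, 1.523]
wrist_force: [-0.4, -0.6, -0.8]
finger_gap: 50.5
```

```bash
python3 - <<'E'
from h import *
c=camera("top"); crop(c,240,190,310,240,10,"top7.png")
b=dialc(c); print(b, needle(c,b), read_state()["eef_pos"], read_state()["wrist_force"])
E
```

```text
[544.53138128  81.75810578] (np.float64(1.4154423210064018), np.float32(84.9984)) [549.48296455 158.44144309 177.52851481] [0.55381603 0.34681876 4.40810065]
```

View pics/top7.png

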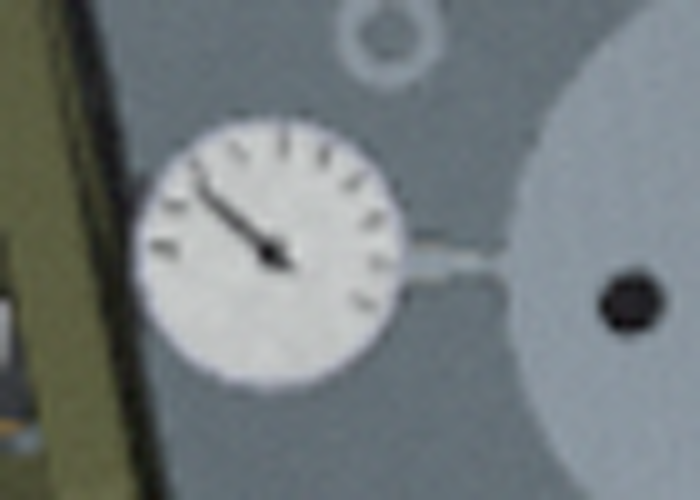

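```bash
python3 - <<'E'
from h import *
c=camera("top")
for ctr in ([545.1,84.0],onz(c,266.7,215.0,71)[:2],onz(c,267.2,215.2,71)[:2]): print(ctr,needle(c,np.array(ctr)))
for z in (100,127): print(z,onz(c,302.7,219.8,z))
# axis est from plate now
E
```

```text
[545.1, 84.0] (np.float64(1.6128829683348958), np.float32(83.926865))
[544.53213095  84.26839729] (np.float64(1.7281101584333631), np.float32(83.68033))
[544.00053299  82.95491907] (np.float64(1.6413319800345396), np.float32(84.377205))
100 [530.53467381  -9.27569169 100.        ]
127 [529.62138303  -8.36025288 127.        ]
```

Request:
servo_tool([
  [-2.5,-0.2,0,0,0,0],
  [-5.0,-0.4,0,0,0,0],
  [-7.5,-0.6,0,0,0,0],
  [-10.0,-0.8,0,0,0,0],
  [-12.5,-1.0,0,0,0,0],
  [-15.0,-1.1,0,0,0,0],
  [-16.7,-1.2,0,0,0,0],
  [-16.7,-1.2,1.0,0,0,0],
  [-16.7,-1.2,2.0,0,0,0],
  [-16.7,-1.2,2.5,0,0,0],
])

```text
clock: 9.13
eef_pos: [527.5, -7.3, 144.4]
eef_rot: [-3.139, -0.0, 1.523]
wrist_force: [-1.0, 0.5, 0.6]
finger_gap: 50.0
```

```bash
python3 - <<'E'
from h import *
c=camera("top"); crop(c,195,170,370,260,4.5,"top8.png")
s=camera("side"); crop(s,195,140,350,270,4.5,"side8.png"); print(read_state()["eef_pos"])
E
```

```text
[527.55499562  -7.0404108  144.83705333]
```

View pics/side8.png

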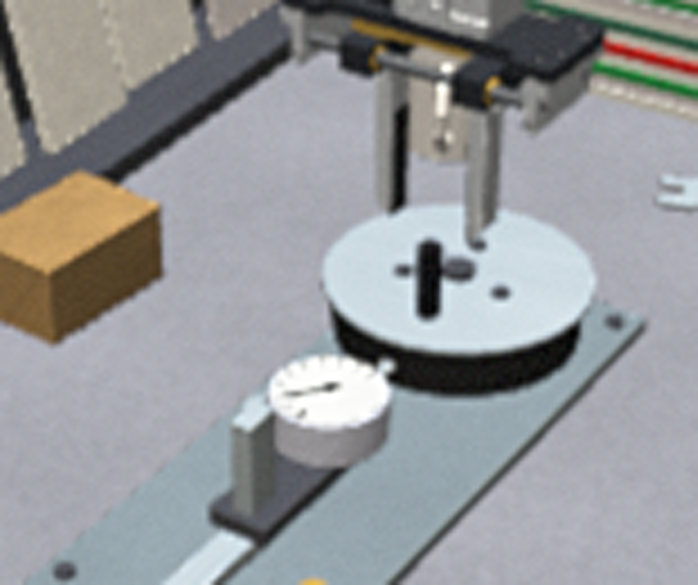

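View pics/top8.png

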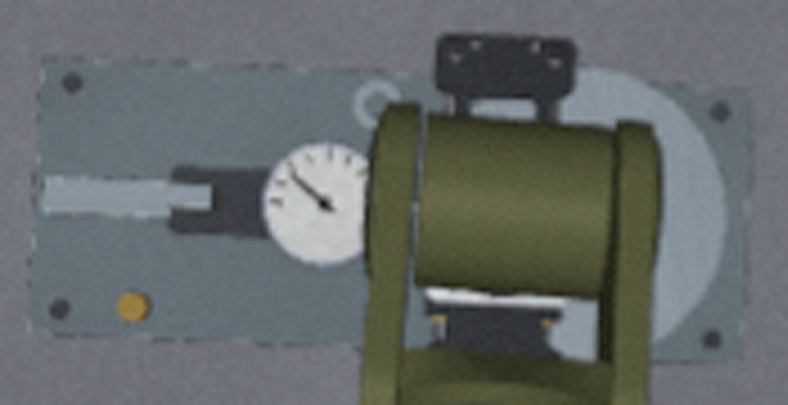

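Request:
servo_tool([
  [-0.1,0.15,0.8,0,0,0],
  [-0.1,0.15,1.6,0,0,0],
  [-0.1,0.15,2.4,0,0,0],
  [-0.1,0.15,3.2,0,0,0],
  [-0.1,0.15,4.0,0,0,0],
  [-0.1,0.15,4.6,0,0,0],
  [-0.1,0.15,5.0,0,0,0],
  [-0.1,0.15,5.2,0,0,0],
  [-0.1,0.15,5.2,0,0,0],
  [-0.1,0.15,5.2,0,0,0],
])

```text
clock: 10.07
eef_pos: [529.8, -9.1, 94.6]
eef_rot: [3.141, -0.0, 1.523]
wrist_force: [-0.3, -0.4, -0.0]
finger_gap: 50.0
```

Request:
servo_tool([
  [0,0,0,0,0,0],
  [0,0,0,0,0,0],
  [0,0,0,0,0,0],
  [0,0,0,0,0,0],
  [0,0,0,0,0,0],
  [0,0,0,0,0,0],
  [0,0,0,0,0,0],
  [0,0,0,0,0,0],
  [0,0,0,0,0,0],
  [0,0,0,0,0,0],
], gripper=1.2, grip_force=15)

```text
clock: 10.9
eef_pos: [529.7, -9.1, 94.5]
eef_rot: [3.141, 0.0, 1.523]
wrist_force: [0.5, -0.6, 1.0]
finger_gap: 15.6
```

```bash
python3 - <<'E'
from h import *
c=camera("top"); print(needle(c,np.array([544.53,84.27]))); crop(c,195,170,370,260,4.5,"top9.png")
s=camera("side"); crop(s,195,140,350,270,4.5,"side9.png"); print(read_state())
E
```

```text
(np.float64(1.72696019723015), np.float32(85.88695))
{'clock': 11.0, 'joints': array([-8.63780396e-02,  3.75366407e-01,  1.69609814e+00, -3.48843563e-05,
        1.06986505e+00, -3.83657128e-02]), 'qd': array([-0.00144469,  0.00053698,  0.00058388, -0.00078296,  0.00170446,
        0.00029726]), 'effort': array([ 4.26963139e-01, -5.23811173e+01, -3.02717328e+01,  2.44743191e-01,
        1.07203808e-01, -7.20513635e-04]), 'eef_pos': array([529.71716706,  -9.14141548,  94.5440672 ]), 'eef_rot': array([3.14133097e+00, 4.06698590e-05, 1.52280074e+00]), 'wrist_force': array([ 0.01576514, -0.86261162,  1.74414571]), 'moment': array([-0.19391286, -0.08973428,  0.00097071]), 'finger_gap': 15.597785187035928}
```

View pics/side9.png

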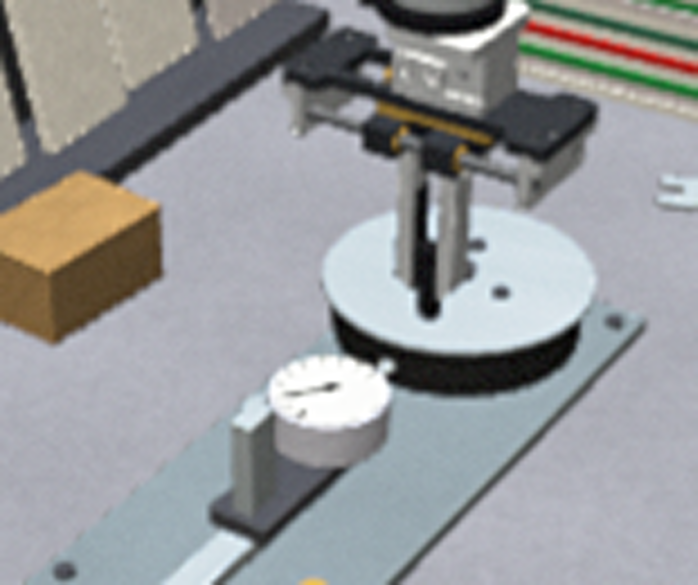

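View pics/top9.png

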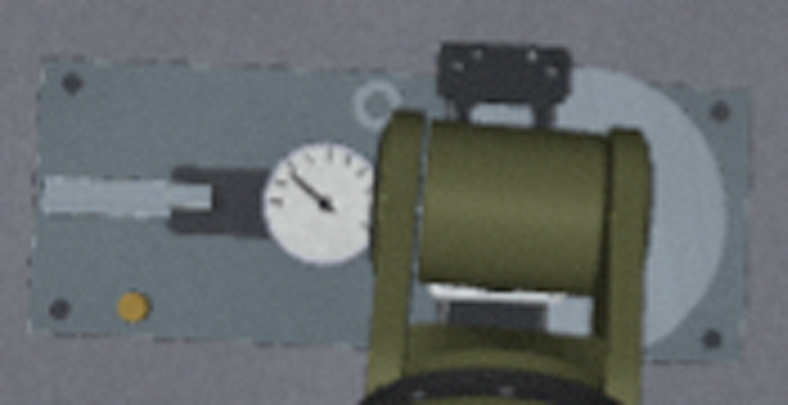

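```bash
cat > circ.py <<'E'
import numpy as np,sys,json
R=55.;
def rows(a,b,n=8):
    p=lambda t:R*np.array([np.cos(t),np.sin(t)])/10
    o=[]
    for i in range(10):
        t=a+(b-a)*min(1,(i+1)/n); d=p(t)-p(a); o.append([round(d[0],2),round(d[1],2),0,0,0,0])
    return o
if __name__=="__main__":
    f0=float(sys.argv[1]); st=float(sys.argv[2]); 
    for k in range(int(sys.argv[3])): print(k,json.dumps(rows(np.radians(f0+k*st),np.radians(f0+(k+1)*st))))
E
python3 circ.py -10.9 24 15
```

```text
0 [[0.05, 0.28, 0, 0, 0, 0], [0.08, 0.57, 0, 0, 0, 0], [0.1, 0.86, 0, 0, 0, 0], [0.1, 1.15, 0, 0, 0, 0], [0.09, 1.43, 0, 0, 0, 0], [0.06, 1.72, 0, 0, 0, 0], [0.01, 2.0, 0, 0, 0, 0], [-0.04, 2.29, 0, 0, 0, 0], [-0.04, 2.29, 0, 0, 0, 0], [-0.04, 2.29, 0, 0, 0, 0]]
1 [[-0.07, 0.28, 0, 0, 0, 0], [-0.16, 0.55, 0, 0, 0, 0], [-0.26, 0.82, 0, 0, 0, 0], [-0.38, 1.09, 0, 0, 0, 0], [-0.51, 1.34, 0, 0, 0, 0], [-0.65, 1.59, 0, 0, 0, 0], [-0.8, 1.84, 0, 0, 0, 0], [-0.97, 2.07, 0, 0, 0, 0], [-0.97, 2.07, 0, 0, 0, 0], [-0.97, 2.07, 0, 0, 0, 0]]
2 [[-0.18, 0.23, 0, 0, 0, 0], [-0.37, 0.44, 0, 0, 0, 0], [-0.57, 0.65, 0, 0, 0, 0], [-0.79, 0.84, 0, 0, 0, 0], [-1.01, 1.02, 0, 0, 0, 0], [-1.24, 1.19, 0, 0, 0, 0], [-1.48, 1.35, 0, 0, 0, 0], [-1.73, 1.5, 0, 0, 0, 0], [-1.73, 1.5, 0, 0, 0, 0], [-1.73, 1.5, 0, 0, 0, 0]]
3 [[-0.26, 0.13, 0, 0, 0, 0], [-0.52, 0.25, 0, 0, 0, 0], [-0.79, 0.36, 0, 0, 0, 0], [-1.06, 0.45, 0, 0, 0, 0], [-1.34, 0.52, 0, 0, 0, 0], [-1.62, 0.59, 0, 0, 0, 0], [-1.9, 0.63, 0, 0, 0, 0], [-2.19, 0.66, 0, 0, 0, 0], [-2.19, 0.66, 0, 0, 0, 0], [-2.19, 0.66, 0, 0, 0, 0]]
4 [[-0.29, 0.02, 0, 0, 
[... 2268 characters left out ...]
2, 0.26, 0, 0, 0, 0], [1.39, 0.36, 0, 0, 0, 0], [1.65, 0.48, 0, 0, 0, 0], [1.91, 0.61, 0, 0, 0, 0], [2.16, 0.75, 0, 0, 0, 0], [2.16, 0.75, 0, 0, 0, 0], [2.16, 0.75, 0, 0, 0, 0]]
13 [[0.24, 0.16, 0, 0, 0, 0], [0.48, 0.32, 0, 0, 0, 0], [0.7, 0.5, 0, 0, 0, 0], [0.92, 0.69, 0, 0, 0, 0], [1.12, 0.9, 0, 0, 0, 0], [1.32, 1.11, 0, 0, 0, 0], [1.5, 1.33, 0, 0, 0, 0], [1.67, 1.56, 0, 0, 0, 0], [1.67, 1.56, 0, 0, 0, 0], [1.67, 1.56, 0, 0, 0, 0]]
14 [[0.16, 0.24, 0, 0, 0, 0], [0.3, 0.49, 0, 0, 0, 0], [0.44, 0.74, 0, 0, 0, 0], [0.56, 1.01, 0, 0, 0, 0], [0.66, 1.27, 0, 0, 0, 0], [0.75, 1.55, 0, 0, 0, 0], [0.83, 1.83, 0, 0, 0, 0], [0.89, 2.11, 0, 0, 0, 0], [0.89, 2.11, 0, 0, 0, 0], [0.89, 2.11, 0, 0, 0, 0]]
```

Request:
servo_tool([
  [0.05,0.28,0,0,0,0],
  [0.08,0.57,0,0,0,0],
  [0.1,0.86,0,0,0,0],
  [0.1,1.15,0,0,0,0],
  [0.09,1.43,0,0,0,0],
  [0.06,1.72,0,0,0,0],
  [0.01,2.0,0,0,0,0],
  [-0.04,2.29,0,0,0,0],
  [-0.04,2.29,0,0,0,0],
  [-0.04,2.29,0,0,0,0],
])

```text
clock: 11.83
eef_pos: [553.2, -10.7, 94.5]
eef_rot: [3.14, 0.0, 1.523]
wrist_force: [2.1, -1.8, 2.6]
finger_gap: 16.1
```

```bash
cat > rd.py <<'E'
from h import *
import sys
c=camera("top"); n=needle(c,np.array([544.53,84.27])); s=read_state()
e=s["eef_pos"][:2]-A0; t=np.array([.0478*e[0]+.9989*e[1],.9989*e[0]-.0478*e[1]])
print("dial %.2f (%.0f) ang %.1f R %.1f"%(*n,np.degrees(np.arctan2(t[1],t[0])),np.hypot(*t)),"F",s["wrist_force"].round(1),"gap %.1f"%s["finger_gap"],"t",s["clock"])
if len(sys.argv)>1: crop(c,240,190,310,240,10,sys.argv[1])
E
python3 rd.py r1.png
```

```text
dial 1.73 (85) ang 13.9 R 54.7 F [ 3.1 -1.9  0.9] gap 15.6 t 11.8833
```

View pics/r1.png

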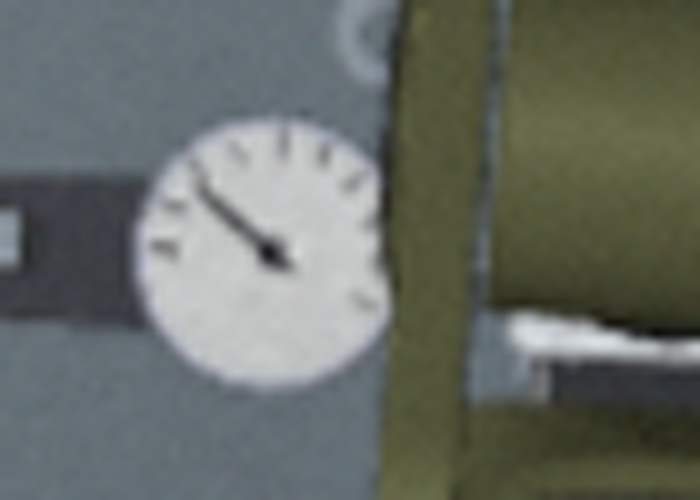

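Request:
servo_tool([
  [-0.07,0.28,0,0,0,0],
  [-0.16,0.55,0,0,0,0],
  [-0.26,0.82,0,0,0,0],
  [-0.38,1.09,0,0,0,0],
  [-0.51,1.34,0,0,0,0],
  [-0.65,1.59,0,0,0,0],
  [-0.8,1.84,0,0,0,0],
  [-0.97,2.07,0,0,0,0],
  [-0.97,2.07,0,0,0,0],
  [-0.97,2.07,0,0,0,0],
])

```text
clock: 12.72
eef_pos: [573.0, -21.2, 94.5]
eef_rot: [3.141, -0.0, 1.523]
wrist_force: [0.1, -0.4, 3.2]
finger_gap: 15.6
```

```bash
python3 rd.py
```

```text
dial 1.73 (84) ang 37.6 R 54.9 F [0.7 0.3 3.7] gap 15.6 t 12.7667
```

Request:
servo_tool([
  [-0.18,0.23,0,0,0,0],
  [-0.37,0.44,0,0,0,0],
  [-0.57,0.65,0,0,0,0],
  [-0.79,0.84,0,0,0,0],
  [-1.01,1.02,0,0,0,0],
  [-1.24,1.19,0,0,0,0],
  [-1.48,1.35,0,0,0,0],
  [-1.73,1.5,0,0,0,0],
  [-1.73,1.5,0,0,0,0],
  [-1.73,1.5,0,0,0,0],
])

```text
clock: 13.6
eef_pos: [587.3, -39.8, 94.6]
eef_rot: [3.14, 0.001, 1.522]
wrist_force: [4.1, 0.1, 2.1]
finger_gap: 15.8
```

```bash
python3 rd.py r3.png
```

```text
dial 1.73 (85) ang 62.2 R 55.1 F [ 4.9 -0.   1.6] gap 16.0 t 13.65
```

View pics/r3.png

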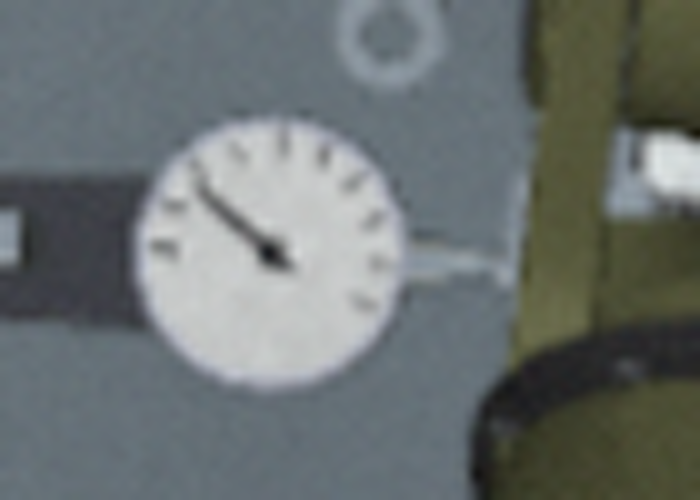

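Request:
servo_tool([
  [-0.26,0.13,0,0,0,0],
  [-0.52,0.25,0,0,0,0],
  [-0.79,0.36,0,0,0,0],
  [-1.06,0.45,0,0,0,0],
  [-1.34,0.52,0,0,0,0],
  [-1.62,0.59,0,0,0,0],
  [-1.9,0.63,0,0,0,0],
  [-2.19,0.66,0,0,0,0],
  [-2.19,0.66,0,0,0,0],
  [-2.19,0.66,0,0,0,0],
])

```text
clock: 14.48
eef_pos: [592.7, -61.8, 94.6]
eef_rot: [3.141, 0.0, 1.523]
wrist_force: [6.0, -0.8, 2.3]
finger_gap: 15.5
```

```bash
python3 rd.py
```

```text
dial 1.73 (87) ang 85.9 R 55.3 F [ 5.8 -1.   2.2] gap 15.9 t 14.5333
```

Request:
servo_tool([
  [-0.29,0.02,0,0,0,0],
  [-0.58,0.02,0,0,0,0],
  [-0.86,0.01,0,0,0,0],
  [-1.15,-0.02,0,0,0,0],
  [-1.43,-0.07,0,0,0,0],
  [-1.72,-0.12,0,0,0,0],
  [-2.0,-0.2,0,0,0,0],
  [-2.27,-0.28,0,0,0,0],
  [-2.27,-0.28,0,0,0,0],
  [-2.27,-0.28,0,0,0,0],
])

```text
clock: 15.37
eef_pos: [588.6, -84.4, 94.6]
eef_rot: [3.141, 0.001, 1.523]
wrist_force: [4.4, -3.3, 2.9]
finger_gap: 15.4
```

```bash
python3 rd.py r5.png
```

```text
dial 1.73 (85) ang 109.8 R 55.4 F [ 5.4 -2.5  2.5] gap 15.4 t 15.4167
```

View pics/r5.png

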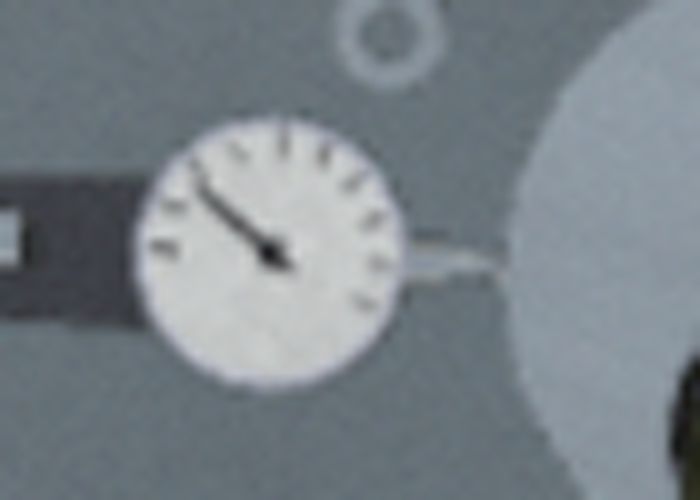

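Request:
servo_tool([
  [-0.27,-0.1,0,0,0,0],
  [-0.53,-0.22,0,0,0,0],
  [-0.79,-0.35,0,0,0,0],
  [-1.04,-0.49,0,0,0,0],
  [-1.28,-0.64,0,0,0,0],
  [-1.52,-0.81,0,0,0,0],
  [-1.74,-0.99,0,0,0,0],
  [-1.96,-1.18,0,0,0,0],
  [-1.96,-1.18,0,0,0,0],
  [-1.96,-1.18,0,0,0,0],
])

```text
clock: 16.25
eef_pos: [575.7, -103.3, 94.5]
eef_rot: [-3.141, 0.001, 1.523]
wrist_force: [2.6, -3.2, 3.5]
finger_gap: 15.5
```

```bash
python3 rd.py; python3 - <<'E'
from h import *
s=camera("side"); crop(s,195,140,350,270,4.5,"side10.png")
c=camera("top"); crop(c,195,170,370,260,4.5,"top10.png")
E
```

```text
dial 5.91 (82) ang 133.6 R 55.5 F [ 2.3 -3.8  4.2] gap 15.5 t 16.3
```

View pics/side10.png

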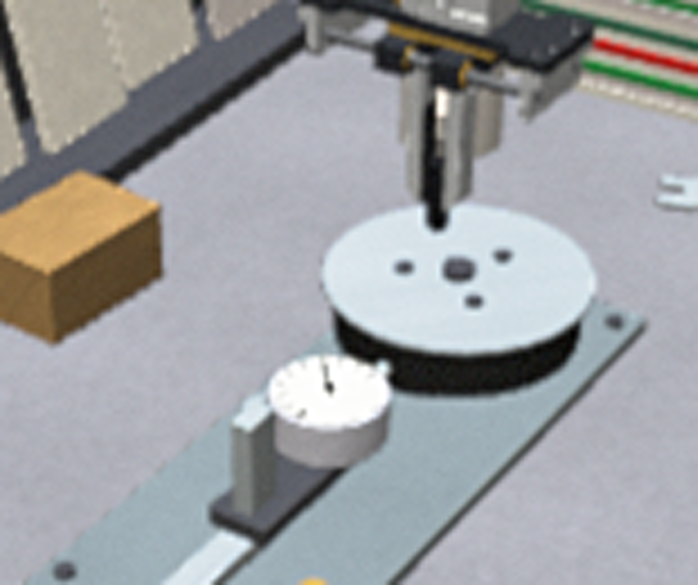

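View pics/top10.png

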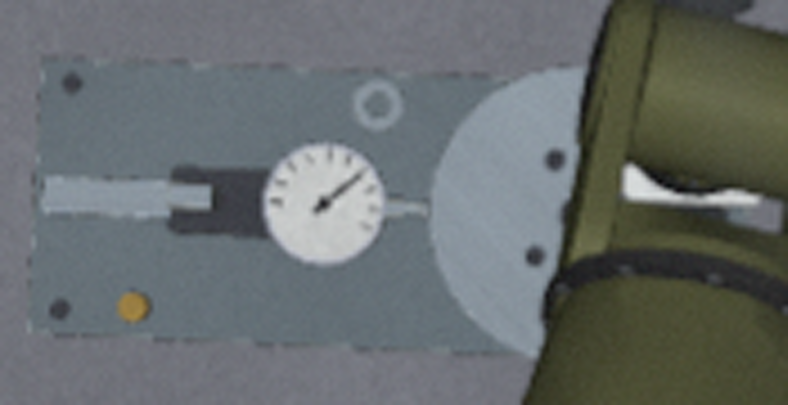

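```bash
python3 circ.py 133.1 4 6 | cut -c1-400
```

```text
0 [[-0.03, -0.03, 0, 0, 0, 0], [-0.07, -0.07, 0, 0, 0, 0], [-0.1, -0.1, 0, 0, 0, 0], [-0.14, -0.13, 0, 0, 0, 0], [-0.17, -0.17, 0, 0, 0, 0], [-0.21, -0.2, 0, 0, 0, 0], [-0.24, -0.24, 0, 0, 0, 0], [-0.27, -0.27, 0, 0, 0, 0], [-0.27, -0.27, 0, 0, 0, 0], [-0.27, -0.27, 0, 0, 0, 0]]
1 [[-0.03, -0.04, 0, 0, 0, 0], [-0.06, -0.07, 0, 0, 0, 0], [-0.1, -0.11, 0, 0, 0, 0], [-0.13, -0.14, 0, 0, 0, 0], [-0.16, -0.18, 0, 0, 0, 0], [-0.19, -0.22, 0, 0, 0, 0], [-0.22, -0.25, 0, 0, 0, 0], [-0.25, -0.29, 0, 0, 0, 0], [-0.25, -0.29, 0, 0, 0, 0], [-0.25, -0.29, 0, 0, 0, 0]]
2 [[-0.03, -0.04, 0, 0, 0, 0], [-0.06, -0.08, 0, 0, 0, 0], [-0.09, -0.11, 0, 0, 0, 0], [-0.12, -0.15, 0, 0, 0, 0], [-0.15, -0.19, 0, 0, 0, 0], [-0.17, -0.23, 0, 0, 0, 0], [-0.2, -0.27, 0, 0, 0, 0], [-0.23, -0.31, 0, 0, 0, 0], [-0.23, -0.31, 0, 0, 0, 0], [-0.23, -0.31, 0, 0, 0, 0]]
3 [[-0.03, -0.04, 0, 0, 0, 0], [-0.05, -0.08, 0, 0, 0, 0], [-0.08, -0.12, 0, 0, 0, 0], [-0.11, -0.16, 0, 0, 0, 0], [-0.13, -0.2, 0, 0, 0, 0], [-0.16, -0.24, 0, 0, 0, 0], [-0.18, -0.28, 0, 0, 0, 0], [-0.21, -0.32, 0, 0, 0, 0], [-0.21, -0.32, 0, 0, 0, 0], [-0.21, -0.32, 0, 0, 0, 0]]
4 [[-0.02, -0.04, 0, 0, 0, 0], [-0.05, -0.08, 0, 0, 0, 0], [-0.07, -0.12, 0, 0, 0, 0], [-0.1, -0.17, 0, 0, 0, 0], [-0.12, -0.21, 0, 0, 0, 0], [-0.14, -0.25, 0, 0, 0, 0], [-0.16, -0.29, 0, 0, 0, 0], [-0.19, -0.34, 0, 0, 0, 0], [-0.19, -0.34, 0, 0, 0, 0], [-0.19, -0.34, 0, 0, 0, 0]]
5 [[-0.02, -0.04, 0, 0, 0, 0], [-0.04, -0.09, 0, 0, 0, 0], [-0.06, -0.13, 0, 0, 0, 0], [-0.08, -0.17, 0, 0, 0, 0], [-0.1, -0.22, 0, 0, 0, 0], [-0.12, -0.26, 0, 0, 0, 0], [-0.14, -0.3, 0, 0, 0, 0], [-0.16, -0.35, 0, 0, 0, 0], [-0.16, -0.35, 0, 0, 0, 0], [-0.16, -0.35, 0, 0, 0, 0]]
```

Request:
servo_tool([
  [-0.03,-0.03,0,0,0,0],
  [-0.07,-0.07,0,0,0,0],
  [-0.1,-0.1,0,0,0,0],
  [-0.14,-0.13,0,0,0,0],
  [-0.17,-0.17,0,0,0,0],
  [-0.21,-0.2,0,0,0,0],
  [-0.24,-0.24,0,0,0,0],
  [-0.27,-0.27,0,0,0,0],
  [-0.27,-0.27,0,0,0,0],
  [-0.27,-0.27,0,0,0,0],
])

```text
clock: 17.23
eef_pos: [573.5, -105.4, 94.6]
eef_rot: [3.14, -0.0, 1.523]
wrist_force: [6.9, -1.8, 1.7]
finger_gap: 15.7
```

```bash
python3 rd.py
```

```text
dial 5.91 (81) ang 136.8 R 55.5 F [ 6.6 -1.7  2.7] gap 15.8 t 17.2833
```

Request:
servo_tool([
  [-0.03,-0.04,0,0,0,0],
  [-0.06,-0.07,0,0,0,0],
  [-0.1,-0.11,0,0,0,0],
  [-0.13,-0.14,0,0,0,0],
  [-0.16,-0.18,0,0,0,0],
  [-0.19,-0.22,0,0,0,0],
  [-0.22,-0.25,0,0,0,0],
  [-0.25,-0.29,0,0,0,0],
  [-0.25,-0.29,0,0,0,0],
  [-0.25,-0.29,0,0,0,0],
])

```text
clock: 18.12
eef_pos: [570.3, -107.8, 94.6]
eef_rot: [3.141, -0.0, 1.523]
wrist_force: [6.0, -1.6, 2.5]
finger_gap: 15.9
```

```bash
python3 rd.py
```

```text
dial 5.70 (63) ang 140.9 R 55.5 F [ 6.3 -2.   3.8] gap 15.7 t 18.1667
```

Request:
servo_tool([
  [-0.03,-0.04,0,0,0,0],
  [-0.06,-0.08,0,0,0,0],
  [-0.09,-0.11,0,0,0,0],
  [-0.12,-0.15,0,0,0,0],
  [-0.15,-0.19,0,0,0,0],
  [-0.17,-0.23,0,0,0,0],
  [-0.2,-0.27,0,0,0,0],
  [-0.23,-0.31,0,0,0,0],
  [-0.23,-0.31,0,0,0,0],
  [-0.23,-0.31,0,0,0,0],
])

```text
clock: 19.0
eef_pos: [567.1, -110.0, 94.5]
eef_rot: [3.141, -0.0, 1.523]
wrist_force: [5.6, -2.8, 3.7]
finger_gap: 15.8
```

```bash
python3 rd.py r8.png;python3 circ.py 145.1 10 1;python3 circ.py 155.1 24 9
```

```text
dial 5.14 (84) ang 145.0 R 55.5 F [ 4.6 -2.7  3.5] gap 15.6 t 19.05
0 [[-0.07, -0.1, 0, 0, 0, 0], [-0.13, -0.2, 0, 0, 0, 0], [-0.2, -0.3, 0, 0, 0, 0], [-0.26, -0.41, 0, 0, 0, 0], [-0.32, -0.51, 0, 0, 0, 0], [-0.37, -0.62, 0, 0, 0, 0], [-0.43, -0.72, 0, 0, 0, 0], [-0.48, -0.83, 0, 0, 0, 0], [-0.48, -0.83, 0, 0, 0, 0], [-0.48, -0.83, 0, 0, 0, 0]]
0 [[-0.11, -0.26, 0, 0, 0, 0], [-0.21, -0.53, 0, 0, 0, 0], [-0.3, -0.81, 0, 0, 0, 0], [-0.37, -1.09, 0, 0, 0, 0], [-0.43, -1.37, 0, 0, 0, 0], [-0.47, -1.65, 0, 0, 0, 0], [-0.5, -1.94, 0, 0, 0, 0], [-0.51, -2.23, 0, 0, 0, 0], [-0.51, -2.23, 0, 0, 0, 0], [-0.51, -2.23, 0, 0, 0, 0]]
1 [[0.0, -0.29, 0, 0, 0, 0], [0.02, -0.58, 0, 0, 0, 0], [0.05, -0.86, 0, 0, 0, 0], [0.1, -1.15, 0, 0, 0, 0], [0.17, -1.43, 0, 0, 0, 0], [0.24, -1.7, 0, 0, 0, 0], [0.33, -1.98, 0, 0, 0, 0], [0.44, -2.24, 0, 0, 0, 0], [0.44, -2.24, 0, 0, 0, 0], [0.44, -2.24, 0, 0, 0, 0]]
2 [[0.12, -0.26, 0, 0, 0, 0], [0.25, -0.52, 0, 0, 0, 0], [0.4, -0.76, 0, 0, 0, 0], [0.56, -1.0, 0, 0, 0, 0], [0.73, -1.24, 0, 0, 0, 0], [0.91, -1.46, 0, 0, 0, 0], [1.11, -1.67, 0, 0, 0, 0], [1.32, -1.87
[... 956 characters left out ...]
[0.94, 0.66, 0, 0, 0, 0], [1.15, 0.86, 0, 0, 0, 0], [1.35, 1.06, 0, 0, 0, 0], [1.54, 1.28, 0, 0, 0, 0], [1.72, 1.5, 0, 0, 0, 0], [1.72, 1.5, 0, 0, 0, 0], [1.72, 1.5, 0, 0, 0, 0]]
7 [[0.17, 0.23, 0, 0, 0, 0], [0.32, 0.48, 0, 0, 0, 0], [0.46, 0.73, 0, 0, 0, 0], [0.59, 0.99, 0, 0, 0, 0], [0.7, 1.25, 0, 0, 0, 0], [0.81, 1.52, 0, 0, 0, 0], [0.89, 1.8, 0, 0, 0, 0], [0.96, 2.07, 0, 0, 0, 0], [0.96, 2.07, 0, 0, 0, 0], [0.96, 2.07, 0, 0, 0, 0]]
8 [[0.06, 0.28, 0, 0, 0, 0], [0.1, 0.57, 0, 0, 0, 0], [0.13, 0.85, 0, 0, 0, 0], [0.14, 1.14, 0, 0, 0, 0], [0.14, 1.43, 0, 0, 0, 0], [0.12, 1.72, 0, 0, 0, 0], [0.08, 2.0, 0, 0, 0, 0], [0.04, 2.29, 0, 0, 0, 0], [0.04, 2.29, 0, 0, 0, 0], [0.04, 2.29, 0, 0, 0, 0]]
```

View pics/r8.png

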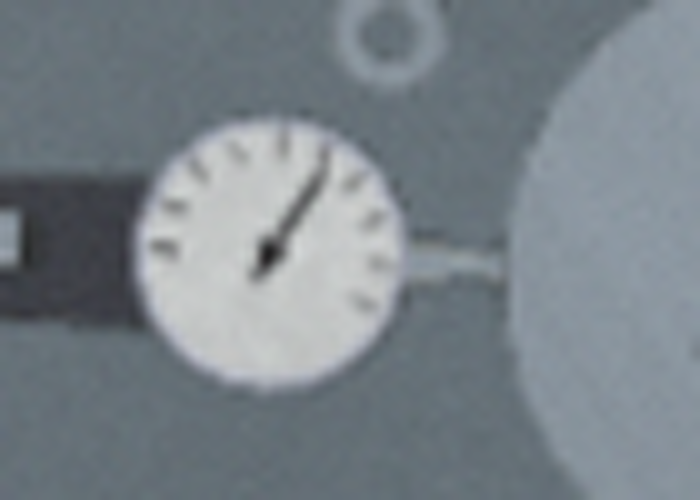

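Request:
servo_tool([
  [-0.07,-0.1,0,0,0,0],
  [-0.13,-0.2,0,0,0,0],
  [-0.2,-0.3,0,0,0,0],
  [-0.26,-0.41,0,0,0,0],
  [-0.32,-0.51,0,0,0,0],
  [-0.37,-0.62,0,0,0,0],
  [-0.43,-0.72,0,0,0,0],
  [-0.48,-0.83,0,0,0,0],
  [-0.48,-0.83,0,0,0,0],
  [-0.48,-0.83,0,0,0,0],
])

```text
clock: 19.88
eef_pos: [558.2, -114.6, 94.5]
eef_rot: [-3.141, 0.0, 1.523]
wrist_force: [1.8, -3.3, 4.0]
finger_gap: 15.9
```

```bash
python3 rd.py
```

```text
dial 2.68 (76) ang 155.3 R 55.5 F [ 1.  -3.3  5.9] gap 15.2 t 19.9333
```

Request:
servo_tool([
  [-0.11,-0.26,0,0,0,0],
  [-0.21,-0.53,0,0,0,0],
  [-0.3,-0.81,0,0,0,0],
  [-0.37,-1.09,0,0,0,0],
  [-0.43,-1.37,0,0,0,0],
  [-0.47,-1.65,0,0,0,0],
  [-0.5,-1.94,0,0,0,0],
  [-0.51,-2.23,0,0,0,0],
  [-0.51,-2.23,0,0,0,0],
  [-0.51,-2.23,0,0,0,0],
])

```text
clock: 20.77
eef_pos: [535.2, -118.4, 94.5]
eef_rot: [-3.14, -0.0, 1.523]
wrist_force: [-0.6, -3.0, 5.9]
finger_gap: 15.8
```

```bash
python3 rd.py
```

```text
dial 1.73 (85) ang 179.6 R 55.4 F [-0.8 -2.8  6.2] gap 15.8 t 20.8167
```

Request:
servo_tool([
  [0.0,-0.29,0,0,0,0],
  [0.02,-0.58,0,0,0,0],
  [0.05,-0.86,0,0,0,0],
  [0.1,-1.15,0,0,0,0],
  [0.17,-1.43,0,0,0,0],
  [0.24,-1.7,0,0,0,0],
  [0.33,-1.98,0,0,0,0],
  [0.44,-2.24,0,0,0,0],
  [0.44,-2.24,0,0,0,0],
  [0.44,-2.24,0,0,0,0],
])

```text
clock: 21.65
eef_pos: [512.9, -112.6, 94.4]
eef_rot: [-3.14, -0.001, 1.523]
wrist_force: [0.3, 1.0, 9.0]
finger_gap: 15.5
```

```bash
python3 rd.py
```

```text
dial 1.72 (83) ang -156.4 R 55.3 F [-0.5  1.5  7.4] gap 15.5 t 21.7
```

Request:
servo_tool([
  [0.12,-0.26,0,0,0,0],
  [0.25,-0.52,0,0,0,0],
  [0.4,-0.76,0,0,0,0],
  [0.56,-1.0,0,0,0,0],
  [0.73,-1.24,0,0,0,0],
  [0.91,-1.46,0,0,0,0],
  [1.11,-1.67,0,0,0,0],
  [1.32,-1.87,0,0,0,0],
  [1.32,-1.87,0,0,0,0],
  [1.32,-1.87,0,0,0,0],
])

```text
clock: 22.53
eef_pos: [495.1, -98.4, 94.4]
eef_rot: [-3.141, -0.001, 1.523]
wrist_force: [2.0, 3.8, 7.7]
finger_gap: 15.8
```

```bash
python3 rd.py
```

```text
dial 1.73 (84) ang -132.6 R 55.1 F [1.  3.2 6.7] gap 15.9 t 22.5833
```

Request:
servo_tool([
  [0.22,-0.19,0,0,0,0],
  [0.44,-0.37,0,0,0,0],
  [0.68,-0.54,0,0,0,0],
  [0.92,-0.69,0,0,0,0],
  [1.17,-0.83,0,0,0,0],
  [1.43,-0.96,0,0,0,0],
  [1.69,-1.07,0,0,0,0],
  [1.96,-1.17,0,0,0,0],
  [1.96,-1.17,0,0,0,0],
  [1.96,-1.17,0,0,0,0],
])

```text
clock: 23.42
eef_pos: [484.7, -78.4, 94.4]
eef_rot: [3.141, -0.0, 1.523]
wrist_force: [5.5, 2.3, 4.9]
finger_gap: 15.8
```

```bash
python3 rd.py
```

```text
dial 1.73 (84) ang -109.0 R 54.9 F [4.8 2.8 4.5] gap 15.4 t 23.4667
```

Request:
servo_tool([
  [0.27,-0.09,0,0,0,0],
  [0.55,-0.16,0,0,0,0],
  [0.84,-0.21,0,0,0,0],
  [1.12,-0.26,0,0,0,0],
  [1.41,-0.28,0,0,0,0],
  [1.7,-0.3,0,0,0,0],
  [1.98,-0.29,0,0,0,0],
  [2.27,-0.27,0,0,0,0],
  [2.27,-0.27,0,0,0,0],
  [2.27,-0.27,0,0,0,0],
])

```text
clock: 24.3
eef_pos: [483.2, -56.0, 94.5]
eef_rot: [3.141, 0.0, 1.523]
wrist_force: [5.7, -0.3, 3.5]
finger_gap: 15.7
```

```bash
python3 rd.py r14.png
```

```text
dial 3.69 (67) ang -85.3 R 54.7 F [5.7 0.1 4.2] gap 15.6 t 24.35
```

View pics/r14.png

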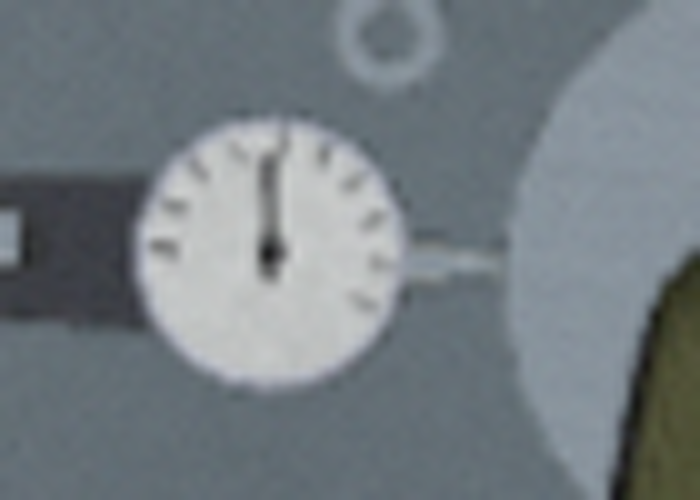

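```bash
python3 circ.py -84.9 6 5
```

```text
0 [[0.07, 0.01, 0, 0, 0, 0], [0.14, 0.01, 0, 0, 0, 0], [0.21, 0.02, 0, 0, 0, 0], [0.29, 0.03, 0, 0, 0, 0], [0.36, 0.04, 0, 0, 0, 0], [0.43, 0.06, 0, 0, 0, 0], [0.5, 0.07, 0, 0, 0, 0], [0.57, 0.08, 0, 0, 0, 0], [0.57, 0.08, 0, 0, 0, 0], [0.57, 0.08, 0, 0, 0, 0]]
1 [[0.07, 0.01, 0, 0, 0, 0], [0.14, 0.03, 0, 0, 0, 0], [0.21, 0.05, 0, 0, 0, 0], [0.28, 0.06, 0, 0, 0, 0], [0.35, 0.08, 0, 0, 0, 0], [0.42, 0.1, 0, 0, 0, 0], [0.49, 0.12, 0, 0, 0, 0], [0.56, 0.14, 0, 0, 0, 0], [0.56, 0.14, 0, 0, 0, 0], [0.56, 0.14, 0, 0, 0, 0]]
2 [[0.07, 0.02, 0, 0, 0, 0], [0.14, 0.04, 0, 0, 0, 0], [0.21, 0.07, 0, 0, 0, 0], [0.27, 0.09, 0, 0, 0, 0], [0.34, 0.12, 0, 0, 0, 0], [0.41, 0.14, 0, 0, 0, 0], [0.47, 0.17, 0, 0, 0, 0], [0.54, 0.2, 0, 0, 0, 0], [0.54, 0.2, 0, 0, 0, 0], [0.54, 0.2, 0, 0, 0, 0]]
3 [[0.07, 0.03, 0, 0, 0, 0], [0.13, 0.06, 0, 0, 0, 0], [0.2, 0.09, 0, 0, 0, 0], [0.26, 0.12, 0, 0, 0, 0], [0.33, 0.15, 0, 0, 0, 0], [0.39, 0.18, 0, 0, 0, 0], [0.45, 0.22, 0, 0, 0, 0], [0.52, 0.25, 0, 0, 0, 0], [0.52, 0.25, 0, 0, 0, 0], [0.52, 0.25, 0, 0, 0, 0]]
4 [[0.06, 0.04, 0, 0, 0, 0], [0.12, 0.07, 0, 0, 0, 0], [0.19, 0.11, 0, 0, 0, 0], [0.25, 0.15, 0, 0, 0, 0], [0.31, 0.19, 0, 0, 0, 0], [0.37, 0.22, 0, 0, 0, 0], [0.43, 0.26, 0, 0, 0, 0], [0.49, 0.31, 0, 0, 0, 0], [0.49, 0.31, 0, 0, 0, 0], [0.49, 0.31, 0, 0, 0, 0]]
```

Request:
servo_tool([
  [0.07,0.01,0,0,0,0],
  [0.14,0.01,0,0,0,0],
  [0.21,0.02,0,0,0,0],
  [0.29,0.03,0,0,0,0],
  [0.36,0.04,0,0,0,0],
  [0.43,0.06,0,0,0,0],
  [0.5,0.07,0,0,0,0],
  [0.57,0.08,0,0,0,0],
  [0.57,0.08,0,0,0,0],
  [0.57,0.08,0,0,0,0],
])

```text
clock: 25.18
eef_pos: [484.2, -50.8, 94.5]
eef_rot: [3.141, 0.001, 1.523]
wrist_force: [4.6, -4.6, 4.0]
finger_gap: 15.7
```

```bash
python3 rd.py
```

```text
dial 3.73 (73) ang -79.7 R 54.7 F [ 5.1 -4.   5.5] gap 15.9 t 25.2333
```

Request:
servo_tool([
  [0.07,0.01,0,0,0,0],
  [0.14,0.03,0,0,0,0],
  [0.21,0.05,0,0,0,0],
  [0.28,0.06,0,0,0,0],
  [0.35,0.08,0,0,0,0],
  [0.42,0.1,0,0,0,0],
  [0.49,0.12,0,0,0,0],
  [0.56,0.14,0,0,0,0],
  [0.56,0.14,0,0,0,0],
  [0.56,0.14,0,0,0,0],
])

```text
clock: 26.07
eef_pos: [485.8, -45.2, 94.5]
eef_rot: [3.141, 0.001, 1.523]
wrist_force: [4.3, -5.1, 4.0]
finger_gap: 15.8
```

```bash
python3 rd.py
```

```text
dial 3.32 (75) ang -73.7 R 54.6 F [ 4.3 -4.8  4.1] gap 15.8 t 26.1167
```

```bash
python3 circ.py -72.9 24 3;python3 circ.py -0.9 40 3; python3 circ.py 119.1 6 2; python3 circ.py 131.1 2.5 6
```

```text
0 [[0.27, 0.09, 0, 0, 0, 0], [0.54, 0.2, 0, 0, 0, 0], [0.8, 0.32, 0, 0, 0, 0], [1.06, 0.45, 0, 0, 0, 0], [1.31, 0.6, 0, 0, 0, 0], [1.55, 0.76, 0, 0, 0, 0], [1.78, 0.93, 0, 0, 0, 0], [2.0, 1.11, 0, 0, 0, 0], [2.0, 1.11, 0, 0, 0, 0], [2.0, 1.11, 0, 0, 0, 0]]
1 [[0.21, 0.19, 0, 0, 0, 0], [0.41, 0.4, 0, 0, 0, 0], [0.6, 0.62, 0, 0, 0, 0], [0.78, 0.84, 0, 0, 0, 0], [0.95, 1.08, 0, 0, 0, 0], [1.1, 1.32, 0, 0, 0, 0], [1.25, 1.57, 0, 0, 0, 0], [1.37, 1.83, 0, 0, 0, 0], [1.37, 1.83, 0, 0, 0, 0], [1.37, 1.83, 0, 0, 0, 0]]
2 [[0.11, 0.26, 0, 0, 0, 0], [0.21, 0.53, 0, 0, 0, 0], [0.3, 0.81, 0, 0, 0, 0], [0.37, 1.09, 0, 0, 0, 0], [0.43, 1.37, 0, 0, 0, 0], [0.47, 1.65, 0, 0, 0, 0], [0.5, 1.94, 0, 0, 0, 0], [0.51, 2.23, 0, 0, 0, 0], [0.51, 2.23, 0, 0, 0, 0], [0.51, 2.23, 0, 0, 0, 0]]
0 [[-0.01, 0.48, 0, 0, 0, 0], [-0.07, 0.96, 0, 0, 0, 0], [-0.17, 1.43, 0, 0, 0, 0], [-0.3, 1.89, 0, 0, 0, 0], [-0.48, 2.33, 0, 0, 0, 0], [-0.69, 2.76, 0, 0, 0, 0], [-0.94, 3.17, 0, 0, 0, 0], [-1.23, 3.56, 0, 0, 0, 0], [-1.23, 3.56, 0, 0, 0, 0], [-1.23, 3.56, 0, 0, 0, 0]]
1 [[-0.32, 0.36, 0, 0, 0, 0], [-0.67, 0.69, 0, 0, 
[... 2050 characters left out ...]
[-0.12, -0.14, 0, 0, 0, 0], [-0.14, -0.16, 0, 0, 0, 0], [-0.15, -0.18, 0, 0, 0, 0], [-0.15, -0.18, 0, 0, 0, 0], [-0.15, -0.18, 0, 0, 0, 0]]
4 [[-0.02, -0.02, 0, 0, 0, 0], [-0.04, -0.05, 0, 0, 0, 0], [-0.06, -0.07, 0, 0, 0, 0], [-0.07, -0.09, 0, 0, 0, 0], [-0.09, -0.12, 0, 0, 0, 0], [-0.11, -0.14, 0, 0, 0, 0], [-0.13, -0.17, 0, 0, 0, 0], [-0.15, -0.19, 0, 0, 0, 0], [-0.15, -0.19, 0, 0, 0, 0], [-0.15, -0.19, 0, 0, 0, 0]]
5 [[-0.02, -0.02, 0, 0, 0, 0], [-0.04, -0.05, 0, 0, 0, 0], [-0.05, -0.07, 0, 0, 0, 0], [-0.07, -0.1, 0, 0, 0, 0], [-0.09, -0.12, 0, 0, 0, 0], [-0.1, -0.15, 0, 0, 0, 0], [-0.12, -0.17, 0, 0, 0, 0], [-0.14, -0.2, 0, 0, 0, 0], [-0.14, -0.2, 0, 0, 0, 0], [-0.14, -0.2, 0, 0, 0, 0]]
```

Request:
servo_tool([
  [0.27,0.09,0,0,0,0],
  [0.54,0.2,0,0,0,0],
  [0.8,0.32,0,0,0,0],
  [1.06,0.45,0,0,0,0],
  [1.31,0.6,0,0,0,0],
  [1.55,0.76,0,0,0,0],
  [1.78,0.93,0,0,0,0],
  [2.0,1.11,0,0,0,0],
  [2.0,1.11,0,0,0,0],
  [2.0,1.11,0,0,0,0],
])

```text
clock: 26.95
eef_pos: [497.8, -25.7, 94.5]
eef_rot: [-3.141, 0.001, 1.523]
wrist_force: [3.7, -2.9, 4.4]
finger_gap: 15.5
```

```bash
python3 rd.py
```

```text
dial 1.72 (85) ang -49.4 R 54.5 F [ 4.1 -2.5  4.9] gap 15.4 t 27.0
```

Request:
servo_tool([
  [0.21,0.19,0,0,0,0],
  [0.41,0.4,0,0,0,0],
  [0.6,0.62,0,0,0,0],
  [0.78,0.84,0,0,0,0],
  [0.95,1.08,0,0,0,0],
  [1.1,1.32,0,0,0,0],
  [1.25,1.57,0,0,0,0],
  [1.37,1.83,0,0,0,0],
  [1.37,1.83,0,0,0,0],
  [1.37,1.83,0,0,0,0],
])

```text
clock: 27.83
eef_pos: [516.5, -12.8, 94.4]
eef_rot: [-3.141, 0.001, 1.523]
wrist_force: [1.4, -2.5, 6.4]
finger_gap: 15.7
```

```bash
python3 rd.py
```

```text
dial 1.73 (85) ang -25.4 R 54.5 F [ 2.6 -2.4  5.9] gap 15.7 t 27.8833
```

Request:
servo_tool([
  [0.11,0.26,0,0,0,0],
  [0.21,0.53,0,0,0,0],
  [0.3,0.81,0,0,0,0],
  [0.37,1.09,0,0,0,0],
  [0.43,1.37,0,0,0,0],
  [0.47,1.65,0,0,0,0],
  [0.5,1.94,0,0,0,0],
  [0.51,2.23,0,0,0,0],
  [0.51,2.23,0,0,0,0],
  [0.51,2.23,0,0,0,0],
])

```text
clock: 28.72
eef_pos: [538.9, -8.6, 94.4]
eef_rot: [-3.14, 0.0, 1.523]
wrist_force: [-0.1, 0.3, 7.8]
finger_gap: 15.3
```

```bash
python3 rd.py
```

```text
dial 1.73 (85) ang -1.2 R 54.6 F [0.5 0.3 7.3] gap 16.1 t 28.7667
```

Full turn covered; return to the main bump, going the same way.

Request:
servo_tool([
  [-0.01,0.48,0,0,0,0],
  [-0.07,0.96,0,0,0,0],
  [-0.17,1.43,0,0,0,0],
  [-0.3,1.89,0,0,0,0],
  [-0.48,2.33,0,0,0,0],
  [-0.69,2.76,0,0,0,0],
  [-0.94,3.17,0,0,0,0],
  [-1.23,3.56,0,0,0,0],
  [-1.23,3.56,0,0,0,0],
  [-1.23,3.56,0,0,0,0],
])

```text
clock: 29.6
eef_pos: [574.3, -22.4, 94.5]
eef_rot: [-3.141, -0.0, 1.523]
wrist_force: [4.5, 0.7, 5.4]
finger_gap: 16.0
```

Request:
servo_tool([
  [-0.32,0.36,0,0,0,0],
  [-0.67,0.69,0,0,0,0],
  [-1.04,0.99,0,0,0,0],
  [-1.44,1.25,0,0,0,0],
  [-1.87,1.48,0,0,0,0],
  [-2.31,1.67,0,0,0,0],
  [-2.76,1.82,0,0,0,0],
  [-3.23,1.93,0,0,0,0],
  [-3.23,1.93,0,0,0,0],
  [-3.23,1.93,0,0,0,0],
])

```text
clock: 30.43
eef_pos: [592.2, -55.9, 94.5]
eef_rot: [3.141, 0.0, 1.523]
wrist_force: [6.0, -1.5, 4.3]
finger_gap: 15.6
```

Request:
servo_tool([
  [-0.47,0.07,0,0,0,0],
  [-0.95,0.1,0,0,0,0],
  [-1.43,0.09,0,0,0,0],
  [-1.91,0.03,0,0,0,0],
  [-2.38,-0.07,0,0,0,0],
  [-2.84,-0.2,0,0,0,0],
  [-3.29,-0.38,0,0,0,0],
  [-3.71,-0.6,0,0,0,0],
  [-3.71,-0.6,0,0,0,0],
  [-3.71,-0.6,0,0,0,0],
])

```text
clock: 31.27
eef_pos: [584.2, -93.0, 94.5]
eef_rot: [3.141, 0.001, 1.522]
wrist_force: [3.9, -4.2, 5.2]
finger_gap: 15.6
```

```bash
python3 rd.py
```

```text
dial 4.04 (85) ang 119.9 R 55.5 F [ 3.5 -3.1  4.9] gap 15.8 t 31.3167
```

Request:
servo_tool([
  [-0.06,-0.04,0,0,0,0],
  [-0.12,-0.07,0,0,0,0],
  [-0.19,-0.11,0,0,0,0],
  [-0.25,-0.15,0,0,0,0],
  [-0.31,-0.19,0,0,0,0],
  [-0.37,-0.22,0,0,0,0],
  [-0.43,-0.26,0,0,0,0],
  [-0.49,-0.31,0,0,0,0],
  [-0.49,-0.31,0,0,0,0],
  [-0.49,-0.31,0,0,0,0],
])

```text
clock: 32.15
eef_pos: [581.2, -97.2, 94.5]
eef_rot: [3.141, 0.0, 1.523]
wrist_force: [6.2, -0.5, 3.1]
finger_gap: 15.7
```

```bash
python3 rd.py
```

```text
dial 5.11 (79) ang 125.2 R 55.5 F [ 7.3 -1.6  3.6] gap 15.7 t 32.2
```

Request:
servo_tool([
  [-0.06,-0.04,0,0,0,0],
  [-0.12,-0.08,0,0,0,0],
  [-0.17,-0.13,0,0,0,0],
  [-0.23,-0.17,0,0,0,0],
  [-0.29,-0.22,0,0,0,0],
  [-0.34,-0.26,0,0,0,0],
  [-0.4,-0.31,0,0,0,0],
  [-0.45,-0.36,0,0,0,0],
  [-0.45,-0.36,0,0,0,0],
  [-0.45,-0.36,0,0,0,0],
])

```text
clock: 33.03
eef_pos: [577.4, -101.6, 94.5]
eef_rot: [3.141, 0.0, 1.523]
wrist_force: [6.7, -1.6, 4.5]
finger_gap: 15.6
```

```bash
python3 rd.py
```

```text
dial 5.82 (83) ang 131.2 R 55.5 F [ 7.5 -2.4  3.2] gap 15.3 t 33.0833
```

Request:
servo_tool([
  [-0.04,-0.03,0,0,0,0],
  [-0.08,-0.07,0,0,0,0],
  [-0.12,-0.1,0,0,0,0],
  [-0.16,-0.14,0,0,0,0],
  [-0.2,-0.18,0,0,0,0],
  [-0.24,-0.22,0,0,0,0],
  [-0.28,-0.26,0,0,0,0],
  [-0.28,-0.26,0,0,0,0],
  [-0.28,-0.26,0,0,0,0],
  [-0.28,-0.26,0,0,0,0],
])

```text
clock: 33.92
eef_pos: [574.6, -104.3, 94.5]
eef_rot: [3.141, 0.0, 1.523]
wrist_force: [7.3, -2.5, 4.1]
finger_gap: 15.6
```

```bash
python3 rd.py r20.png; python3 - <<'E'
from h import *
s=camera("side"); crop(s,195,140,350,270,4.5,"side20.png")
E
```

```text
dial 5.94 (81) ang 135.2 R 55.5 F [ 6.6 -1.3  3.6] gap 15.6 t 33.9667
```

View pics/r20.png

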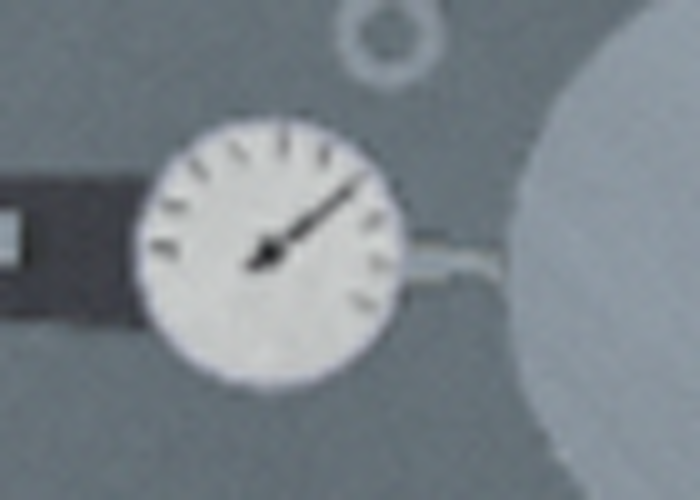

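View pics/side20.png

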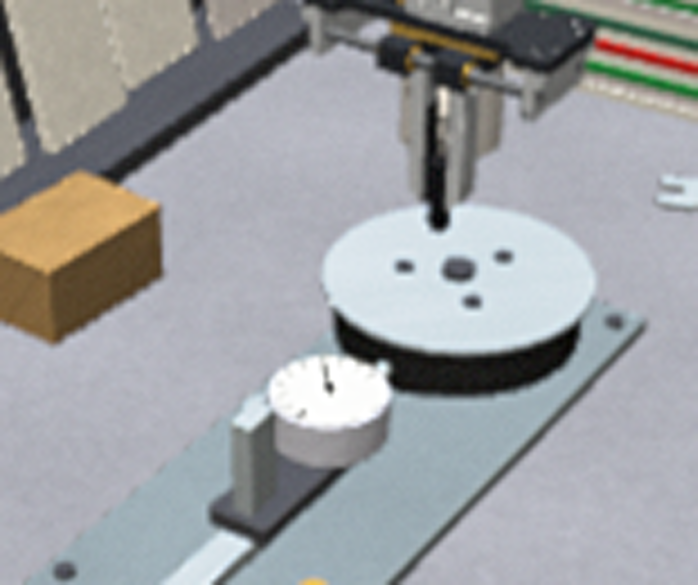

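Reading is at the maximum, 5.94 (needle at tick 6). Release slowly, then lift clear.

Request:
servo_tool([
  [0,0,0,0,0,0],
  [0,0,0,0,0,0],
  [0,0,0,0,0,0],
  [0,0,0,0,0,0],
  [0,0,0,0,0,0],
  [0,0,0,0,0,0],
  [0,0,0,0,0,0],
  [0,0,0,0,0,0],
  [0,0,-0.5,0,0,0],
  [0,0,-1,0,0,0],
], gripper=4.5)

```text
clock: 34.85
eef_pos: [574.3, -104.2, 104.7]
eef_rot: [-3.141, -0.0, 1.523]
wrist_force: [0.9, 0.5, -0.0]
finger_gap: 44.9
```

Request:
servo_tool([
  [0,0,-1,0,0,0],
  [0,0,-2.5,0,0,0],
  [0,0,-4,0,0,0],
  [0,0,-5.5,0,0,0],
  [0,0,-7,0,0,0],
  [0,0,-8.5,0,0,0],
  [0,0,-10,0,0,0],
  [0,0,-11,0,0,0],
  [0,0,-11,0,0,0],
  [0,0,-11,0,0,0],
])

```text
clock: 35.68
eef_pos: [574.5, -104.3, 214.7]
eef_rot: [3.141, 0.0, 1.523]
wrist_force: [0.5, 0.5, 0.0]
finger_gap: 44.9
```

```bash
python3 rd.py r21.png; python3 - <<'E'
from h import *
c=camera("top");cv2.imwrite("pics/topf.png",c["pixels"][:,:,::-1])
s=camera("side");cv2.imwrite("pics/sidef.png",s["pixels"][:,:,::-1])
# handle top on the side view -> wheel angle
g=s["pixels"].max(2)<40
for t in (131,135,139):
    a=np.radians(t); tx,ty=55*np.cos(a),55*np.sin(a); w=A0+tx*np.array([.0478,.9989])+ty*np.array([.9989,-.0478]); print(t,proj(s,[*w,127]),proj(s,[*w,80]))
E
```

```text
dial 5.95 (82) ang 135.5 R 55.2 F [ 0.2 -0.1 -0.6] gap 45.2 t 35.7333
131 [291.70379645 175.46355832] [291.19786252 189.38486448]
135 [292.97955635 175.32185457] [292.45067619 189.23720239]
139 [294.2759502  175.22496363] [293.72369048 189.13569455]
```

View pics/sidef.png

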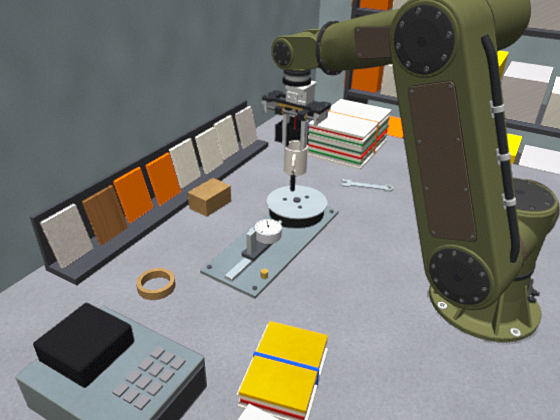

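View pics/topf.png

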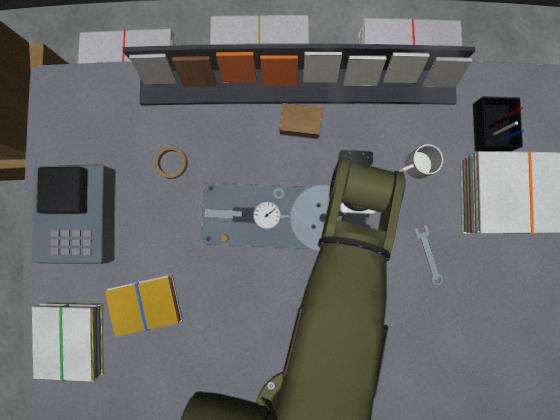

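```bash
python3 - <<'E'
from cell import *
print(sign_off())
E
```

```text
the job is handed in; nothing more can be done
None
```

The wheel is left with its highest spot against the pressed plunger, and the job is handed in at about 36 s on the clock.

- **Setting the gauge:** I slid the gauge up by its tab, about 24 mm, until the dial read about 1.9 mm by eye, then let go of it. My script read 1.73 there. It seems to read about 0.1–0.2 mm low on that part of the dial; I didn't correct this because only the comparison between spots matters.
- **Finding the spots:** I turned the wheel through a full turn by the crank, reading the dial at most every 24°:

| Part of the tyre | Dial reading |
|---|---|
| Plain tread | 1.73 mm |
| Lesser spot | about 3.8 mm |
| Highest spot | about 5.9 mm |

- **Placing the highest spot:** I came back to it turning the same way. I set its centre midway between equal readings on its two flanks: 5.11 mm and 5.14 mm, with the crank at 125.2° and 145.0°. That put the crank at 135.2°.
- **Last checks:** After I let go of the crank and raised the hand clear, the dial read 5.95 mm, against 5.94 mm while held, so the wheel did not shift on release. The highest reading at any stop was 5.95 mm, well short of the 9 mm stop. By eye in the last pictures, the other things on the counter are where they started. The hand was about 90 mm above the crank handle and touching nothing. None of these checks failed.

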